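# Dock the blower, load the drying bed and start the timer

## Task

Get the washed fasteners drying: walk the heavy blower forward with alternating pushes on its two yellow rear corners, keeping it roughly straight and off the black socket panel between them, until its front sits flush, square and centred against the rubber inlet of the drying station; also lift the trays off their piles, top one first, and set every tray level on a grille of its own in the drying bed, lined up with its yellow outline. When all that is ready, twist the red spring-return knob of the timer clockwise to its stop and let it spring back. Keep the trays level so that nothing spills, and leave the dish, cardboard pack, spray can and jar alone.

Things in the scene. Friction and masses are not known exactly. Their poses are not given: they have to be found in the camera images.
- station: Fixed drying station, yawed up to 0.07 rad. Origin on the bench under the middle of the bed's depth; its x points away from the robot, y left. Low aluminium bed (top 12 mm above the bench, x from -52 to +52 mm, y from -276 to +96 mm) with 4 grilles in a row; behind it a long grey air box 80 mm high whose front face is at x = +50 mm (y from -300 to +360 mm).
- inlet (a point): Point on the bench level at the foot of the air box's front face, in the middle of the black rubber inlet (110 mm wide) at the left end of the station. Axes as the station's: the blower must come to it along +x.
- grille0 (a point): Centre of a yellow-outlined dark grille on the bed's top (z = 12 mm), the leftmost, next to the blower; outline 96 mm along station x, 64 mm along y. Grilles are 90 mm apart.
- grille1 (a point): Centre of a yellow-outlined dark grille on the bed's top (z = 12 mm), second from the left; outline 96 mm along station x, 64 mm along y. Grilles are 90 mm apart.
- grille2 (a point): Centre of a yellow-outlined dark grille on the bed's top (z = 12 mm), third from the left; outline 96 mm along station x, 64 mm along y. Grilles are 90 mm apart.
- grille3 (a point): Centre of a yellow-outlined dark grille on the bed's top (z = 12 mm), the rightmost; outline 96 mm along station x, 64 mm along y. Grilles are 90 mm apart.
- blower: Loose blue steel box, 1.2 to 1.8 kg, 130 mm deep (x) by 180 mm wide (y) by 90 mm high. Origin at the centre of its underside, x forward (to its outlet). Starts 55 to 95 mm short of the air box. Its rear face is at x = -65 mm, with a yellow guard 24 mm wide (flush) at each rear corner, at y = +-66 to +-90 mm: the places to push. It slides under about 6 to 12 N pushed centrally, less at one corner (which then swings it about the other end).
- blower_front (a point): Foot of the blower's front face, in the middle (65 mm ahead of the blower's origin).
- socket: Black power socket panel, fixed to the middle of the blower's rear face: 110 mm wide, 50 mm high, standing out 8 mm, centre 45 mm up. Fragile: not to be pressed.
- timer: Fixed green box, 90 x 90 mm, 45 mm high, with the red knob on its top. Origin at the centre of its underside. The knob is on the box's vertical centre line; at rest its bar lies along the box's x axis.
- timer_knob (a joint): Red knob's angle, rad: 0 at rest, grows clockwise seen from above, stop at 1.2. A spring returns it to 0 when released (about 0.11 N m at the stop).
- knob_grip (a point): On the knob's axis, 70 mm above the bench, where to grip: the bar is 14 mm thick, 44 mm long, from 53 to 81 mm above the bench, and turns with the knob.
- tray_bolts: Grey plastic tray of steel bolts, 0.16 kg, bottom of one pile, on the bench. Always present. 90 mm long (x), 56 mm wide (y), 35 mm high, rim walls 4 mm. Origin at the centre of its underside. The lowest 8 mm are a narrower foot (76 x 42 mm) that nests inside the rim of a tray below, so the tray above stands 27 mm higher than the one it is nested in. Grip it across its 56 mm width, on the sides between 8 and 35 mm up.
- tray_nuts: Grey plastic tray of brass nuts, 0.16 kg, bottom of the other pile, on the bench. Always present. 90 mm long (x), 56 mm wide (y), 35 mm high, rim walls 4 mm. Origin at the centre of its underside. The lowest 8 mm are a narrower foot (76 x 42 mm) that nests inside the rim of a tray below, so the tray above stands 27 mm higher than the one it is nested in. Grip it across its 56 mm width, on the sides between 8 and 35 mm up.
- tray_spacers: Grey plastic tray of aluminium spacers, 0.16 kg, top of the bolts' pile. Sometimes absent. 90 mm long (x), 56 mm wide (y), 35 mm high, rim walls 4 mm. Origin at the centre of its underside. The lowest 8 mm are a narrower foot (76 x 42 mm) that nests inside the rim of a tray below, so the tray above stands 27 mm higher than the one it is nested in. Grip it across its 56 mm width, on the sides between 8 and 35 mm up.
- tray_washers: Grey plastic tray of copper washers, 0.16 kg, top of the nuts' pile. Sometimes absent. 90 mm long (x), 56 mm wide (y), 35 mm high, rim walls 4 mm. Origin at the centre of its underside. The lowest 8 mm are a narrower foot (76 x 42 mm) that nests inside the rim of a tray below, so the tray above stands 27 mm higher than the one it is nested in. Grip it across its 56 mm width, on the sides between 8 and 35 mm up.
- dish: Small steel dish, 50 mm across, 18 mm high, on the bench just in front of the bed. Leave alone. Origin at the centre of its underside.
- screw_pack: Cardboard pack, 45 x 60 x 25 mm high, on the bench just in front of the bed. Leave alone. Origin at the centre of its underside.
- spray_can: Can with a yellow label, 60 mm across, 170 mm high, at the right. Leave alone. Origin at the centre of its underside.
- jar: Glass jar, 72 mm across, 90 mm high, at the left. Leave alone. Origin at the centre of its underside.
Not all that is in view belongs to the job. Leave any green or turquoise look-alike of the tray_bolts alone.

How it is judged:
By the outcome, as a careful person would: the job done as asked, in the order asked, and still so for the second after the job is handed in, with the robot touching nothing.
Of tray_spacers, tray_washers only 1 to 2 are there at a start; the rules pass over those that are not, and their reading is None.
At some moment in a run one of blower may be knocked a few centimetres aside while the robot is not near it.
It also fails if it takes over 210 s, if anything falls off the work surface, if the arm or the gripper's body presses on something with over 40 N, if the wrist force passes 120 N, or if a joint passes its speed limit or range.

## Robot

A 6-joint arm with a two-finger parallel gripper is mounted at the origin on the work surface. World frame = base frame: x ahead of the robot, y to its left, z up, the work surface at z = 0. Lengths are in m, angles in rad, forces in N, time in s.
With the tool pointing down it reaches from about 0.4 to 0.825 m from the base axis. Payload 7 kg.
Tool frame: the origin (TCP) lies on the mounting face of the last link; the fingertips stand 178 mm ahead of it and the grasp point (between the pads) lies arm.grip_depth ahead of it (arm.grip_depth is the distance from the TCP to the grasp point, in m); z points along the fingers, y is the direction in which the jaws open and shut (so a half turn about z gives the same grasp; the last joint's range is limited). The gripper opens to 88 mm and grips with 3 to 60 N. Pads are 19 mm wide; open, the fingers measure 130 mm over their backs; the gripper's body (78 mm by 193 mm) begins 47 mm behind the grasp point.
Start: joints at [1.451, 0.359, 0.012, 0, -1.224, -0.288], TCP at [0.268, 0.62, 0.405] pointing down, gripper open.
Joint ranges: [-3.07, 3.07], [-1.43, 2.12], [-1.02, 1.25], [-3.03, 1.67], [-3.05, -0], [-3.03, 3.03]. Speed limits (rad/s): [2.39, 2.39, 3.01, 3.14, 3.14, 3.14].

## Interface

Orientations are given as [roll, pitch, yaw] about the fixed x, y, z axes, in that order (R = Rz(yaw) Ry(pitch) Rx(roll)).
In Python, from station import arm gives the robot as it stands.
- The arm moves only by the tool carry_out, never from a script. Its argument "targets" is a list that holds one entry, the list of rows, each a list of 7 numbers: the turn, a rotation vector about the tool's x, y, z in units of 8 degrees (1.0 is 8 degrees), then the shift along the tool's x, y, z in units of 2.5 cm (1.0 is 2.5 cm), then the opening, from -1 (shut) to 1 (fully open). A call has 1 to 20 rows; each row shifts and turns the commanded pose from where the row before left it, along the tool's axes as they then stand; what a row does not reach is not made up. A row lasts 1/8 s, in which the tool goes at most 62.5 mm and 10.7 degrees, less where a joint would pass 70% of its speed; a pose out of reach is approached as far as the arm can. A call with a number of a shift or a turn outside -1 to 1 is refused whole. A call with a gripper value outside its range is refused whole. The fingers move at their own pace and stop on an object; "squeeze" is the grip in N (left out, the last holds). Time passes only in rows, so rows that do not move let the fingers close. It gives the time, the measured TCP pose, the force and the opening at its end, in the units of the state.
- arm.get_state(): the state, without advancing time (a new reading comes with each control period).
- arm.grab_frame(name): name is "side" or "top" or "wrist"; returns (picture, depth): 420x560x3 uint8, red, green, blue; 420x560 float32, m along the optical axis (not along the pixel's ray), 0 where there is no reading.
- arm.camera_model(name): a dict with "camera_matrix" (3x3 intrinsics, pixels), "world_from_camera" (4x4, takes a point from camera to world coordinates). Camera axes: x right, y down, z forward; pixel columns grow to the right and rows downward; lengths in m; the calibration is good to about 2 mm. A picture is of the moment at which its call begins: read the wrist's pose just before it. camera_model takes no time and is no camera call; for the wrist camera it gives the pose at the moment of the call.
- arm.job_done(): hands the job in, once; it reports no verdict.
Trained networks look in the newest picture that a camera, given by its name, has taken for a name from the list of things; names that differ only in an ending like _2 or _b are one class to them, and where a whole thing is asked for, a point or a joint stands for the part that bears it (a point fixed in the world has none). Each returns a list of dicts, best first, with "conf" (0 to 1); they miss things now and then, are a little off and sometimes report something else, mostly with a low value. They report only what shows in the picture. A call takes as long as a camera call. They do not tell look-alikes from the thing itself.
- arm.spot_in(camera, query): "point" ([row, column] in pixels, amid what is visible of it).
- arm.landmark_of(camera, query): "point" ([row, column] in pixels: a listed point, or the origin of a listed thing).
The state is a dict: "t": time; "q": joint angles; "qd": joint speeds; "joint_efforts": joint torques, N m; "eef_pos": TCP position; "ee_rot": TCP orientation; "force": force on the tool from outside, world axes, zero at the start; "moment": the same for the moment, N m; "width": finger opening in m.
Only numpy, scipy, OpenCV 4.12 (cv2) and the standard library are available. Lean on these libraries where they do the work, as an engineer would, in place of code of your own. Each camera call takes 0.05 s, during which the arm holds its last target.

## Working session

There is one attempt and no reset: what is moved stays moved. The work goes in short steps, Python scripts to look and compute and a tool call to move; the robot and the scene stay as the last step left them, time stands still between calls to the robot, and variables do not carry over. Pictures are saved under pics/ and viewed, and the job is handed in when it is done.

Besides the shell and the picture viewer there is one more tool, called after ">>>" by a JSON object that holds its "name" and its "arguments". carry_out: Moves the arm, as the interface text tells. Its arguments: {"type":"object","properties":{"targets":{"type":"array"},"squeeze":{"type":"number"}},"required":["targets"]}

```bash
mkdir -p pics; ls; cat > h.py <<'E'
import numpy as np, cv2
from station import arm
from scipy.spatial.transform import Rotation as R
def grab(n,f=None):
    cm=arm.camera_model(n); p,d=arm.grab_frame(n)
    if f: cv2.imwrite('pics/'+f,cv2.cvtColor(p,cv2.COLOR_RGB2BGR))
    return p,d,cm
def cloud(d,cm):
    K=np.array(cm['camera_matrix']);T=np.array(cm['world_from_camera'])
    v,u=np.mgrid[:d.shape[0],:d.shape[1]]
    P=np.stack([(u-K[0,2])/K[0,0]*d,(v-K[1,2])/K[1,1]*d,d],-1)
    W=P@T[:3,:3].T+T[:3,3]; W[d<=0]=np.nan
    return W
E
python3 - <<'E'
from h import *
s=arm.get_state();print(s, arm.grip_depth)
for n in ['top','side','wrist']:
    p,d,cm=grab(n,n+'0.png')
    print(n,np.round(cm['camera_matrix'],1).tolist(),np.round(cm['world_from_camera'],3).tolist())
    np.savez(n+'0.npz',p=p,W=cloud(d,cm))
E
```

```text
pics
{'t': 0.0, 'q': array([ 1.45108948e+00,  3.59376469e-01,  1.10451221e-02, -3.34955128e-04,
       -1.22412517e+00, -2.88094101e-01]), 'qd': array([-0.00149867, -0.00341419, -0.00103306, -0.00017472,  0.00043024,
        0.00175264]), 'joint_efforts': array([-7.89829355e-04, -5.82722139e+01,  2.93066561e+01,  6.99742377e+00,
        6.92790709e-03, -1.52407133e-04]), 'eef_pos': array([0.2676281 , 0.6194536 , 0.40372595]), 'ee_rot': array([ 3.13991142e+00, -1.69842346e-04, -4.07914873e-01]), 'force': array([-0.46597908,  0.48171291,  0.42385908]), 'moment': array([-0.01075037,  0.0115427 ,  0.01891342]), 'width': 0.08755500411382999} 0.1593
top [[429.1, 0.0, 284.2], [0.0, 429.1, 213.8], [0.0, 0.0, 1.0]] [[-0.01, -0.988, 0.156, 0.334], [-1.0, 0.009, -0.004, 0.03], [0.002, -0.156, -0.988, 1.234], [0.0, 0.0, 0.0, 1.0]]
side [[476.6, 0.0, 280.1], [0.0, 476.6, 214.8], [0.0, 0.0, 1.0]] [[0.83, -0.313, 0.462, -0.17], [-0.558, -0.439, 0.704, -1.007], [-0.017, -0.842, -0.539, 0.856], [0.0, 0.0, 0.0, 1.0]]
wrist [[341.5, 0.0, 279.2], [0.0, 341.5, 209.3], [0.0, 0.0, 1.0]] [[-0.395, -0.877, -0.272, 0.342], [-0.919, 0.378, 0.116, 0.588], [0.001, 0.296, -0.955, 0.383], [0.0, 0.0, 0.0, 1.0]]
```

View pics/top0.png

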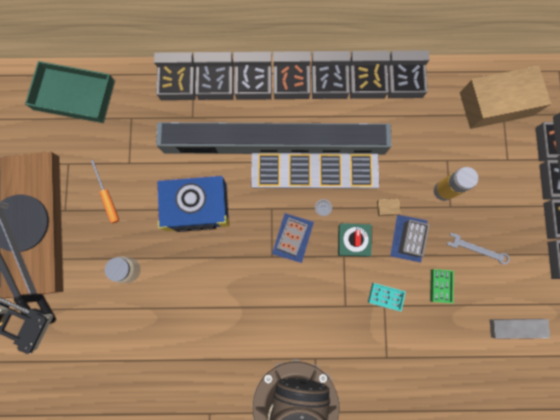

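View pics/side0.png

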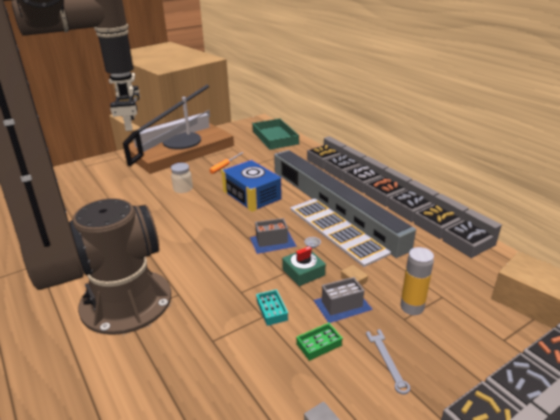

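View pics/wrist0.png

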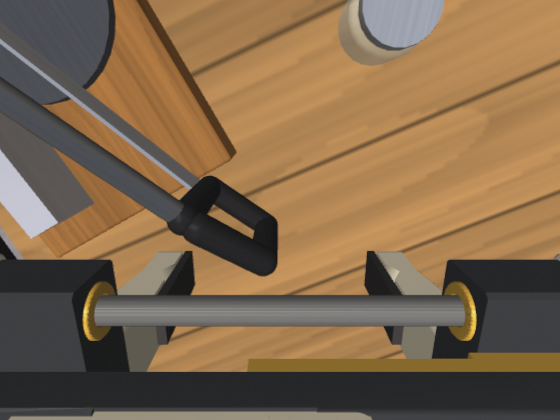

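Top view: blower (row 203, col 190), station bed (170, 315), two piles on blue mats (237, 293) and (238, 412), timer (240, 356). The turquoise (297, 388) and green (286, 442) trays are look-alikes.

```bash
python3 - <<'E'
from h import *
z=np.load('top0.npz');p=z['p'];W=z['W']
cv2.imwrite('pics/crop0.png',cv2.cvtColor(cv2.resize(p[110:320,140:490],None,fx=2.2,fy=2.2,interpolation=cv2.INTER_CUBIC),cv2.COLOR_RGB2BGR))
H=W[...,2]
def rect(name,r0,r1,c0,c1,zl,zh):
    m=np.zeros(H.shape,bool);m[r0:r1,c0:c1]=True
    m&=(H>zl)&(H<zh)
    P=W[m]; 
    if len(P)<5: print(name,'none',len(P));return
    rc=cv2.minAreaRect(P[:,:2].astype(np.float32)); print(name,len(P),np.round(rc[0],4),np.round(rc[1],4),round(rc[2],2),'z',np.round(np.percentile(P[:,2],[5,50,95]),4))
rect('airbox',110,165,150,400,.07,.09)
rect('blower',165,240,150,235,.08,.1)
rect('bed',148,192,245,385,.006,.03)
rect('pileL',205,270,265,320,.03,.08); rect('pileLtop',205,270,265,320,.05,.08)
rect('pileR',205,270,385,435,.03,.08); rect('pileRtop',205,270,385,435,.05,.08)
rect('timer',215,265,335,378,.04,.05); rect('knob',215,265,335,378,.07,.09)
for r,c in [(237,293),(238,412),(240,356),(100,0)]: print(W[r,c])
for n in ['station','inlet','grille0','grille3','blower','blower_front','timer','knob_grip','tray_bolts','tray_nuts','tray_spacers','tray_washers','dish','screw_pack']:
    o=arm.landmark_of('top',n); print(n,[(np.round(x['point'],1).tolist(),round(x['conf'],2),np.round(W[int(x['point'][0]),int(x['point'][1])],3).tolist()) for x in o[:3]])
E
```

```text
airbox 5758 [0.7436 0.0517] [0.6604 0.0737] 89.36 z [0.077 0.083 0.087]
blower 3153 [0.5539 0.2772] [0.1324 0.1815] 4.08 z [0.0865 0.0907 0.0947]
bed 4587 [ 0.6521 -0.0663] [0.4114 0.1147] 89.21 z [0.0089 0.0134 0.0183]
pileL 682 [0.4584 0.0034] [0.056  0.0904] 68.34 z [0.0423 0.0475 0.0639]
pileLtop 219 [0.4584 0.0034] [0.056  0.0902] 68.34 z [0.0506 0.0607 0.0658]
pileR 791 [ 0.446 -0.337] [0.1788 0.0861] 10.08 z [0.0403 0.0497 0.0639]
pileRtop 382 [ 0.4514 -0.3368] [0.0578 0.0914] 75.76 z [0.0505 0.0573 0.0647]
timer 778 [ 0.4496 -0.1732] [0.0876 0.0898] 88.34 z [0.0418 0.0455 0.049 ]
knob 94 [ 0.45   -0.1727] [0.0133 0.0417] 86.76 z [0.0741 0.0805 0.0849]
[0.45599332 0.00094693 0.04808627]
[ 0.45026472 -0.33000301  0.04572284]
[ 0.44263137 -0.16755194  0.08344157]
[0.88601972 0.88221043 0.00130583]
station [([168.8, 281.5], 0.79, [0.663, 0.033, 0.013])]
inlet [([153.2, 202.5], 0.97, [0.713, 0.267, 0.004]), ([236.6, 291.2], 0.71, [0.458, 0.007, 0.052])]
grille0 [([167.9, 299.0], 0.92, [0.666, -0.02, 0.012]), ([166.0, 268.8], 0.84, [0.668, 0.071, 0.018]), ([172.2, 361.1], 0.61, [0.
[... 434 characters left out ...]
])]
knob_grip [([237.3, 355.3], 0.68, [0.452, -0.167, 0.073]), ([208.9, 386.7], 0.47, [0.539, -0.267, 0.024])]
tray_bolts [([295.6, 380.5], 0.92, [0.294, -0.24, 0.018]), ([287.2, 440.2], 0.91, [0.315, -0.409, 0.018]), ([239.3, 409.0], 0.65, [0.448, -0.322, 0.044])]
tray_nuts []
tray_spacers [([237.2, 410.7], 0.57, [0.453, -0.323, 0.052])]
tray_washers [([236.9, 411.9], 0.67, [0.455, -0.326, 0.051]), ([234.7, 289.5], 0.56, [0.464, 0.012, 0.048]), ([154.8, 200.0], 0.56, [0.711, 0.273, -0.0])]
dish [([208.0, 320.1], 0.58, [0.544, -0.08, 0.005]), ([170.1, 281.7], 0.54, [0.657, 0.033, 0.014]), ([229.7, 194.9], 0.27, [0.48, 0.275, 0.053])]
screw_pack [([209.7, 387.7], 0.85, [0.536, -0.27, 0.024])]
```

View pics/crop0.png

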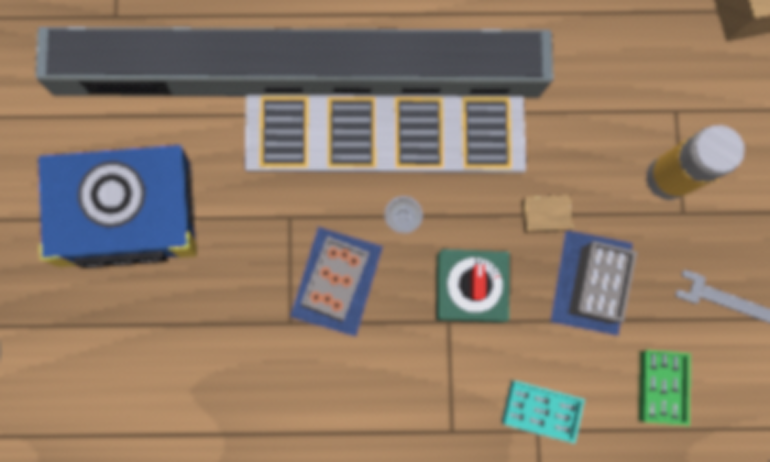

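```bash
cat >> h.py <<'E'
def plan(tx,ty,tz,yaw,cmd=None):
    """print tool-frame move: yaw rows then shift (units) from current measured (or given cmd x,y,z,yaw)"""
    s=arm.get_state();p=s['eef_pos'];y=s['ee_rot'][2]
    if cmd is not None: p=np.array(cmd[:3]);y=cmd[3]
    dy=(yaw-y+np.pi)%(2*np.pi)-np.pi
    rz=-np.degrees(dy)/8
    d=np.array([tx,ty,tz])-p
    c,s_=np.cos(yaw),np.sin(yaw)
    sh=np.array([c*d[0]+s_*d[1], s_*d[0]-c*d[1], -d[2]])/.025
    print('rotz units',round(rz,3),'then shift units',np.round(sh,3),'rows>=',int(np.ceil(abs(sh).max())))
def st():
    s=arm.get_state();print('t',round(s['t'],2),'p',np.round(s['eef_pos'],4),'rpy',np.round(s['ee_rot'],4),'F',np.round(s['force'],1),'M',np.round(s['moment'],2),'w',round(s['width'],4))
E
python3 - <<'E'
from h import *
W=np.load('wrist0.npz')['W']
for r,c in [(190,220),(255,260),(120,150),(20,400),(150,230),(200,160),(180,500)]: print(r,c,np.round(W[r,c],3))
plan(.50,.20,.45,0.)
print(np.round(R.from_euler('xyz',arm.get_state()['ee_rot']).as_matrix(),3))
E
```

```text
190 220 [0.296 0.664 0.09 ]
255 260 [0.253 0.641 0.16 ]
120 150 [0.377 0.705 0.049]
20 400 [0.362 0.478 0.089]
150 230 [0.32  0.651 0.031]
200 160 [0.319 0.678 0.178]
180 500 [ 0.164  0.387 -0.003]
rotz units -2.921 then shift units [ 9.292 16.784 -1.812] rows>= 17
[[ 0.918 -0.397 -0.   ]
 [-0.397 -0.918  0.   ]
 [-0.    -0.    -1.   ]]
```

>>> {"name": "carry_out", "arguments": {"targets": [[[0,0,-0.974,0,0,-0.6,1],[0,0,-0.974,0,0,-0.6,1],[0,0,-0.974,0,0,-0.6,1],[0,0,0,0.55,1,0,1],[0,0,0,0.55,1,0,1],[0,0,0,0.55,1,0,1],[0,0,0,0.55,1,0,1],[0,0,0,0.55,1,0,1],[0,0,0,0.55,1,0,1],[0,0,0,0.55,1,0,1],[0,0,0,0.55,1,0,1],[0,0,0,0.55,1,0,1],[0,0,0,0.55,1,0,1],[0,0,0,0.55,1,0,1],[0,0,0,0.55,1,0,1],[0,0,0,0.55,1,0,1],[0,0,0,0.55,1,0,1],[0,0,0,0.55,1,0,1],[0,0,0,0.55,0.8,0,1],[0,0,0,0,0,0,1]]]}}

```text
t: 3.35
eef_pos: [0.4884, 0.2227, 0.4497]
ee_rot: [3.141, -0.0, -0.002]
force: [0.6, 0.2, -0.7]
width: 0.0874
```

```bash
python3 - <<'E'
from h import *
st()
p,d,cm=grab('wrist','w1.png');np.savez('w1.npz',p=p,W=cloud(d,cm),K=cm['camera_matrix'],T=cm['world_from_camera'])
E
```

```text
t 3.35 p [0.4884 0.2227 0.4497] rpy [ 3.1415e+00 -0.0000e+00 -2.2000e-03] F [ 0.6  0.2 -0.7] M [-0.06 -0.    0.03] w 0.0874
```

View pics/w1.png

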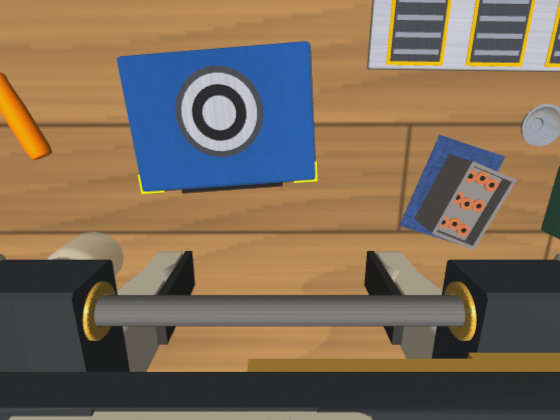

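Wrist picture: blower (110,220), washers over nuts on left mat (195,475), part of the bed at upper right. Move forward to see the station.

>>> {"name": "carry_out", "arguments": {"targets": [[[0,0,0,1,1,0,1],[0,0,0,1,1,0,1],[0,0,0,1,1,0,1],[0,0,0,1,1,0,1],[0,0,0,0.2,0,0,1],[0,0,0,0,0,0,1],[0,0,0,0,0,0,1]]]}}

```text
t: 4.28
eef_pos: [0.5922, 0.1254, 0.4497]
ee_rot: [-3.141, 0.0, 0.001]
force: [-0.9, -0.5, 0.5]
width: 0.088
```

```bash
python3 - <<'E'
from h import *
st()
p,d,cm=grab('wrist','w2.png');np.savez('w2.npz',p=p,W=cloud(d,cm),K=cm['camera_matrix'],T=cm['world_from_camera'])
E
```

```text
t 4.28 p [0.5922 0.1254 0.4497] rpy [-3.1414e+00  0.0000e+00  1.2000e-03] F [-0.9 -0.5  0.5] M [-0.05  0.06  0.05] w 0.088
```

View pics/w2.png

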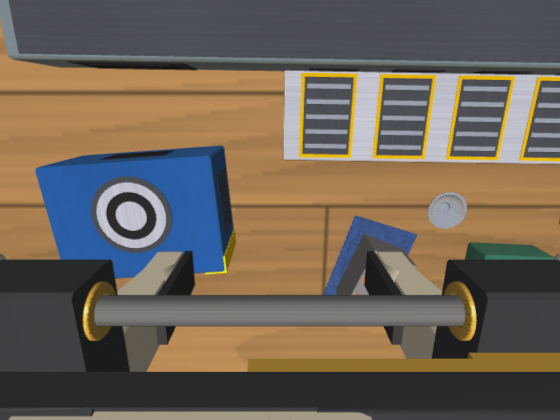

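```bash
cat >> h.py <<'E'
def px2w(uv,z,K,T):
    uv=np.atleast_2d(uv).astype(float)
    r=np.c_[(uv[:,0]-K[0,2])/K[0,0],(uv[:,1]-K[1,2])/K[1,1],np.ones(len(uv))]@T[:3,:3].T
    o=T[:3,3]; return o+r*((z-o[2])/r[:,2])[:,None]
E
python3 - <<'E'
from h import *
z=np.load('w2.npz');p,W,K,T=[z[k] for k in 'pWKT']
hsv=cv2.cvtColor(p,cv2.COLOR_RGB2HSV)
m=cv2.inRange(hsv,(18,150,120),(35,255,255)); m[175:]=0
n,l,s,c=cv2.connectedComponentsWithStats(m)
for i in range(1,n):
    if s[i,4]<150: continue
    v,u=np.where(l==i); q=px2w(np.c_[u,v],.012,K,T)[:,:2]
    rc=cv2.minAreaRect(q.astype(np.float32)); print(s[i],np.round(rc[0],4),np.round(rc[1],4),round(rc[2],2))
# air box top front edge
H=W[...,2]
ba=(H>.065); pts=[]
for u in range(20,555,5):
    v=np.where(ba[:90,u])[0]
    if len(v): pts.append((u,v.max()))
# front-top edge, image
g=cv2.cvtColor(p,cv2.COLOR_RGB2GRAY)
print(g[40:110:2,150],g[40:110:2,250],H[40:110:4,150].round(3),H[40:110:4,250].round(3))
A=W[(H>.06)&(H<.1)&(np.arange(420)[:,None]<75)]
rc=cv2.minAreaRect(A[:,:2].astype(np.float32));print(rc)
cv2.imwrite('pics/c2.png',cv2.cvtColor(cv2.resize(p[40:110,0:330],None,fx=2.4,fy=4,interpolation=cv2.INTER_CUBIC),cv2.COLOR_RGB2BGR))
# blower top
B=W[(H>.08)&(H<.1)&(np.arange(420)[:,None]>140)&(np.arange(420)[:,None]<280)&(np.arange(560)[None]<240)]
print(cv2.minAreaRect(B[:,:2].astype(np.float32)))
z=np.load('w1.npz');W=z['W'];H=W[...,2]
vv,uu=np.mgrid[:420,:560]
B=W[(H>.08)&(H<.1)&(vv<220)&(uu<350)];print('w1 blower',cv2.minAreaRect(B[:,:2].astype(np.float32)),np.median(B[:,2]))
B=W[(H>.055)&(H<.075)&(vv<260)&(uu>380)&(uu<540)];print('w1 tray',cv2.minAreaRect(B[:,:2].astype(np.float32)),np.median(B[:,2]))
E
```

```text
[299  73  58  85 870] [0.6589 0.0699] [0.0633 0.0952] 89.09
[373  74  63  85 889] [ 0.6577 -0.0198] [0.0633 0.0953] 89.14
[446  76  69  84 888] [ 0.6567 -0.1097] [0.0636 0.0949] 89.36
[520  77  40  84 508] [ 0.6556 -0.1915] [0.0948 0.0489] 0.15
[ 79  80  80  81  80  80  79  76 131 119 100  45  30  23  31 145 146 146
 147 148 150 150 150 145 139 116  89 105 133 141 142 144 147 148 149] [ 78  79  80  77  80  78  80  80  78 129 116  92  63  64  64 103 145 148
 150 146 142 140 141 143 147 125  92 101 132 141 143 146 148 144 138] [ 0.082  0.082  0.083  0.083  0.078  0.078  0.069  0.038 -0.    -0.001
  0.    -0.002 -0.001 -0.001 -0.002  0.001 -0.004 -0.001] [ 0.082  0.082  0.081  0.082  0.082  0.078  0.069  0.032 -0.    -0.001
 -0.001 -0.001 -0.001 -0.    -0.002 -0.003 -0.002 -0.001]
((0.735991895198822, 0.11474652588367462), (0.5369951128959656, 0.05661236122250557), 89.59968566894531)
((0.552777111530304, 0.27840057015419006), (0.13123607635498047, 0.18098407983779907), 3.9754550457000732)
w1 blower ((0.552734911441803, 0.27955347299575806), (0.13122455775737762, 0.18194986879825592), 4.203255653381348) 0.0889881795491087
w1 tray ((0.4578937888145447, 0.004722703248262405), (0.058434899896383286, 0.09012378007173538), 68.27433776855469) 0.06027540986183996
```

View pics/c2.png

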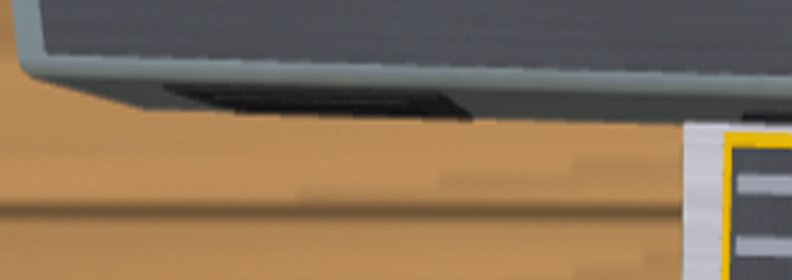

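```bash
python3 - <<'E'
from h import *
z=np.load('w2.npz');p,W,K,T=[z[k] for k in 'pWKT']
print(px2w([[98.7,67.5],[196.7,70]],.0,K,T).round(4), px2w([[98.7,67.5],[196.7,70]],.01,K,T).round(4))
print(px2w([[68,61.5],[183.5,63.5]],.06,K,T).round(4),px2w([[68,61.5],[183.5,63.5]],.065,K,T).round(4))
o=arm.landmark_of('wrist','inlet');print(o)
for x in o: print(px2w([x['point'][::-1]],0,K,T))
E
```

```text
[[0.7128 0.3361 0.    ]
 [0.7104 0.2222 0.    ]] [[0.7119 0.3312 0.01  ]
 [0.7095 0.2199 0.01  ]]
[[0.7127 0.3363 0.06  ]
 [0.7112 0.2214 0.06  ]] [[0.7122 0.3335 0.065 ]
 [0.7107 0.2201 0.065 ]]
[{'point': [69.5, 152.0], 'conf': 0.8}]
[[0.71081587 0.27424634 0.        ]]
```

```bash
python3 - <<'E'
from h import *
plan(.4582,.0044,.30,-.379)
E
```

```text
rotz units 2.724 then shift units [-3.191  6.479  5.998] rows>= 7
```

>>> {"name": "carry_out", "arguments": {"targets": [[[0,0,0.908,0,0,0.5,1],[0,0,0.908,0,0,0.5,1],[0,0,0.908,0,0,0.5,1],[0,0,0,-0.4,0.8,0.5,1],[0,0,0,-0.4,0.8,0.5,1],[0,0,0,-0.4,0.8,0.5,1],[0,0,0,-0.4,0.8,0.5,1],[0,0,0,-0.4,0.8,0.5,1],[0,0,0,-0.4,0.8,0.5,1],[0,0,0,-0.4,0.8,0.5,1],[0,0,0,-0.4,0.88,0.5,1],[0,0,0,0,0,0.5,1],[0,0,0,0,0,0,1],[0,0,0,0,0,0,1]]]}}

```text
t: 6.12
eef_pos: [0.4591, 0.0045, 0.3001]
ee_rot: [-3.141, -0.001, -0.379]
force: [0.3, 0.2, 0.2]
width: 0.0875
```

```bash
python3 - <<'E'
from h import *
st()
p,d,cm=grab('wrist','w3.png');np.savez('w3.npz',p=p,W=cloud(d,cm),K=cm['camera_matrix'],T=cm['world_from_camera'])
z=np.load('w3.npz');W=z['W'];H=W[...,2]
vv,uu=np.mgrid[:420,:560]
B=W[(H>.054)&(H<.075)&(vv<245)];print('tray',cv2.minAreaRect(B[:,:2].astype(np.float32)),np.median(B[:,2]))
plan(.4582,.0044,.217,-.379)
E
```

```text
t 6.12 p [0.4591 0.0045 0.3001] rpy [-3.1413e+00 -7.0000e-04 -3.7930e-01] F [0.3 0.2 0.2] M [-0.01 -0.06 -0.01] w 0.0875
tray ((0.47515279054641724, 0.009642764925956726), (0.3702453076839447, 0.0661543756723404), 78.65631103515625) 0.06091443163440938
rotz units -0.003 then shift units [-0.03   0.015  3.325] rows>= 4
```

View pics/w3.png

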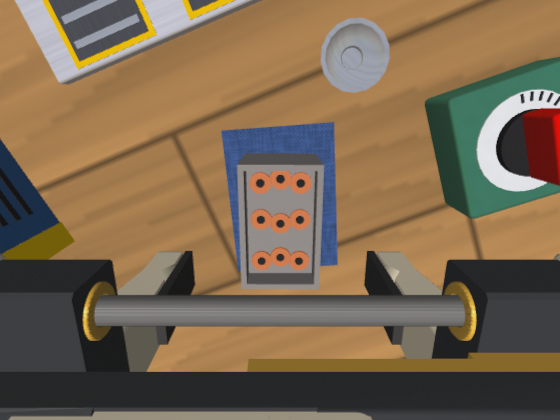

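Grey tray with copper washers centred at (222,280), directly between the fingers; no turquoise/green. Gripping it.

>>> {"name": "carry_out", "arguments": {"targets": [[[0,0,0,0,0,0.8,1],[0,0,0,0,0,0.8,1],[0,0,0,0,0,0.8,1],[0,0,0,0,0,0.6,1],[0,0,0,0,0,0.325,1],[0,0,0,0,0,0,1],[0,0,0,0,0,0,0.3],[0,0,0,0,0,0,0.1],[0,0,0,0,0,0,0.1],[0,0,0,0,0,0,0.1],[0,0,0,0,0,0,0.1],[0,0,0,0,0,0,0.1]]], "squeeze": 20}}

```text
t: 7.68
eef_pos: [0.4585, 0.004, 0.2168]
ee_rot: [-3.141, -0.0, -0.38]
force: [-1.0, 0.8, 4.8]
width: 0.0561
```

```bash
python3 - <<'E'
from h import *
st()
p,d,cm=grab('wrist','w4.png')
plan(.6587,.0699,.30,-.012)
E
```

```text
t 7.67 p [0.4585 0.004  0.2168] rpy [-3.1414e+00 -3.0000e-04 -3.8000e-01] F [-1.   0.8  4.8] M [ 0.26  0.5  -0.08] w 0.0561
rotz units -2.636 then shift units [ 7.976 -2.733 -3.329] rows>= 8
```

View pics/w4.png

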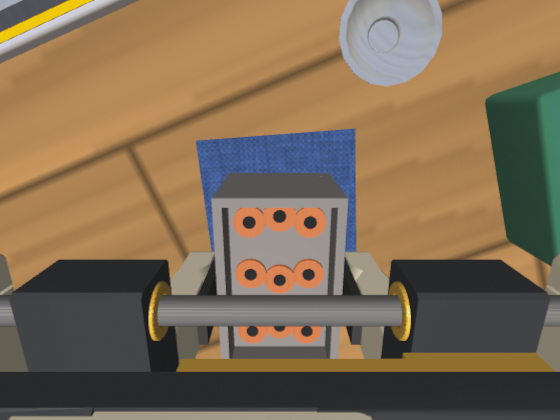

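>>> {"name": "carry_out", "arguments": {"targets": [[[0,0,0,0,0,-0.2,0.1],[0,0,0,0,0,-0.4,0.1],[0,0,0,0,0,-0.7,0.1],[0,0,0,0,0,-0.8,0.1],[0,0,-0.6,0,0,-0.6,0.1],[0,0,-0.7,0,0,-0.4,0.1],[0,0,-0.7,0,0,-0.23,0.1],[0,0,-0.636,0,0,0,0.1],[0,0,0,0.4,-0.15,0,0.1],[0,0,0,0.8,-0.27,0,0.1],[0,0,0,1,-0.35,0,0.1],[0,0,0,1,-0.35,0,0.1],[0,0,0,1,-0.35,0,0.1],[0,0,0,1,-0.35,0,0.1],[0,0,0,1,-0.35,0,0.1],[0,0,0,0.8,-0.25,0,0.1],[0,0,0,0.6,-0.2,0,0.1],[0,0,0,0.376,-0.113,0,0.1],[0,0,0,0,0,0,0.1],[0,0,0,0,0,0,0.1]]]}}

```text
t: 10.22
eef_pos: [0.6581, 0.0697, 0.2998]
ee_rot: [-3.142, 0.0, -0.013]
force: [0.3, -0.2, -1.6]
width: 0.0556
```

```bash
python3 - <<'E'
from h import *
st()
p,d,cm=grab('wrist','w5.png');np.savez('w5.npz',p=p,W=cloud(d,cm),K=cm['camera_matrix'],T=cm['world_from_camera'])
plan(.6588,.0699,.203,-.012)
E
```

```text
t 10.22 p [0.6581 0.0697 0.2998] rpy [-3.1416e+00  4.0000e-04 -1.2500e-02] F [ 0.3 -0.2 -1.6] M [ 0.   -0.   -0.02] w 0.0556
rotz units -0.002 then shift units [ 0.028 -0.01   3.877] rows>= 4
```

View pics/w5.png

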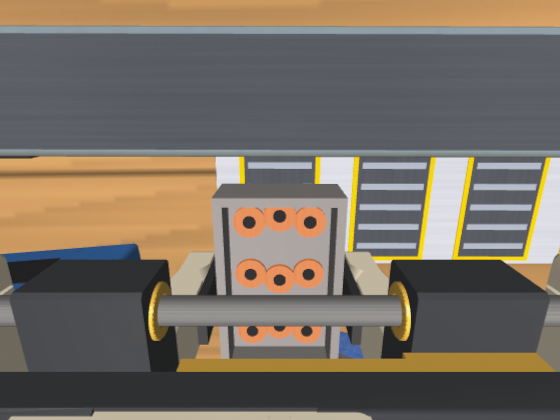

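```bash
python3 - <<'E'
from h import *
z=np.load('w5.npz');p,W,K,T=[z[k] for k in 'pWKT']
print(p[180:204,280].sum(1), px2w([[216,197],[345,197]],.1445,K,T).round(4))
H=W[...,2]
print(H[190:240:4,240].round(4))
E
```

```text
[277 275 278 283 295 295 295 295 295 293 295 296 295 292 295 295 295 317
 423 499 499 500 500 499] [[0.7031 0.0949 0.1445]
 [0.7025 0.0426 0.1445]]
[0.1303 0.1365 0.1427 0.144  0.1428 0.1309 0.1315 0.1305 0.1298 0.1304
 0.1302 0.1313 0.1269]
```

>>> {"name": "carry_out", "arguments": {"targets": [[[0,0,0,0.03,0,0.4,0.1],[0,0,0,0,0,0.7,0.1],[0,0,0,0,0,0.8,0.1],[0,0,0,0,0,0.8,0.1],[0,0,0,0,0,0.6,0.1],[0,0,0,0,0,0.35,0.1],[0,0,0,0,0,0.15,0.1],[0,0,0,0,0,0.08,0.1],[0,0,0,0,0,0.04,0.1],[0,0,0,0,0,0,0.1],[0,0,0,0,0,0,0.1]]]}}

```text
t: 11.65
eef_pos: [0.6594, 0.0699, 0.2022]
ee_rot: [-3.141, -0.001, -0.012]
force: [-0.2, -0.1, -1.1]
width: 0.0557
```

```bash
python3 - <<'E'
from h import *
st()
E
```

```text
t 11.65 p [0.6594 0.0699 0.2022] rpy [-3.1414e+00 -5.0000e-04 -1.2000e-02] F [-0.2 -0.1 -1.1] M [-0.05  0.    0.05] w 0.0557
```

>>> {"name": "carry_out", "arguments": {"targets": [[[0,0,0,0,0,0.02,0.1],[0,0,0,0,0,0,0.35],[0,0,0,0,0,0,0.5],[0,0,0,0,0,0,0.5],[0,0,0,0,0,0,0.5],[0,0,0,0,0,-0.3,0.5],[0,0,0,0,0,-0.8,0.5],[0,0,0,0,0,-1,0.5],[0,0,0,0,0,-1,0.5],[0,0,0,0,0,-0.6,0.5],[0,0,0,-1,0,0,1],[0,0,0,-1,0,0,1],[0,0,0,0,0,0,1]]]}}

```text
t: 13.28
eef_pos: [0.608, 0.0703, 0.2942]
ee_rot: [-3.141, 0.0, -0.012]
force: [1.1, 0.2, 0.7]
width: 0.0865
```

```bash
python3 - <<'E'
from h import *
st()
p,d,cm=grab('wrist','w6.png');np.savez('w6.npz',p=p,W=cloud(d,cm),K=cm['camera_matrix'],T=cm['world_from_camera'])
plan(.4582,.004,.265,-.379)
E
```

```text
t 13.28 p [0.608  0.0703 0.2942] rpy [-3.1414e+00  4.0000e-04 -1.1800e-02] F [1.1 0.2 0.7] M [ 0.   -0.16  0.05] w 0.0865
rotz units 2.631 then shift units [-4.621  4.704  1.171] rows>= 5
```

View pics/w6.png

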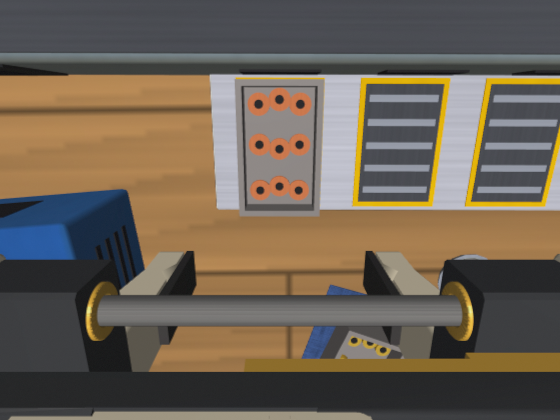

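```bash
python3 - <<'E'
from h import *
z=np.load('w6.npz');p,W,K,T=[z[k] for k in 'pWKT'];H=W[...,2]
vv,uu=np.mgrid[:420,:560]
B=W[(H>.043)&(H<.052)&(vv>72)&(vv<222)&(uu>225)&(uu<335)]
rc=cv2.minAreaRect(B[:,:2].astype(np.float32));print('tray',rc,np.median(B[:,2]))
print(px2w([[237,80],[323,80],[320,216],[239,216]],.047,K,T).round(4), px2w([[237,80],[323,80],[320,216],[239,216]],.047,K,T).mean(0))
E
```

```text
tray ((0.6601752638816833, 0.06988678872585297), (0.05619606748223305, 0.09411367774009705), 89.36971282958984) 0.04569148216532351
[[0.7031 0.0957 0.047 ]
 [0.7026 0.0424 0.047 ]
 [0.6138 0.042  0.047 ]
 [0.6144 0.0984 0.047 ]] [0.65848992 0.0696377  0.047     ]
```

>>> {"name": "carry_out", "arguments": {"targets": [[[0,0,0.877,0,0,0,1],[0,0,0.877,0,0,0,1],[0,0,0.877,0,0,0,1],[0,0,0,-0.95,0.95,0.2,1],[0,0,0,-0.95,0.95,0.2,1],[0,0,0,-0.95,0.95,0.2,1],[0,0,0,-0.95,0.95,0.2,1],[0,0,0,-0.82,0.9,0.37,1],[0,0,0,0,0,0,1],[0,0,0,0,0,0,1]]]}}

```text
t: 14.58
eef_pos: [0.4597, 0.0044, 0.265]
ee_rot: [-3.141, -0.001, -0.379]
force: [-0.1, 0.4, 0.1]
width: 0.0877
```

```bash
python3 - <<'E'
from h import *
st()
p,d,cm=grab('wrist','w7.png');np.savez('w7.npz',p=p,W=cloud(d,cm),K=cm['camera_matrix'],T=cm['world_from_camera'])
plan(.4582,.004,.190,-.379)
E
```

```text
t 14.57 p [0.4597 0.0044 0.265 ] rpy [-3.1409e+00 -1.1000e-03 -3.7920e-01] F [-0.1  0.4  0.1] M [-0.01 -0.   -0.01] w 0.0877
rotz units -0.002 then shift units [-0.051  0.042  2.998] rows>= 3
```

View pics/w7.png

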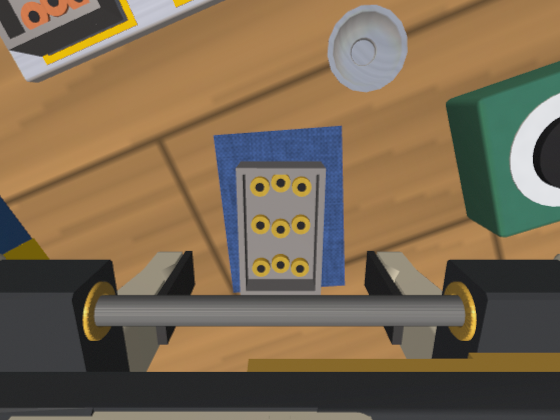

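Washers tray sits within its outline (centre ≈(.6585,.0697)). Brass nuts tray at (225,280), grip next.

>>> {"name": "carry_out", "arguments": {"targets": [[[0,0,0,-0.05,0.03,0.6,1],[0,0,0,0,0,0.8,1],[0,0,0,0,0,0.8,1],[0,0,0,0,0,0.6,1],[0,0,0,0,0,0.2,1],[0,0,0,0,0,0,1],[0,0,0,0,0,0,0.3],[0,0,0,0,0,0,0.1],[0,0,0,0,0,0,0.1],[0,0,0,0,0,0,0.1],[0,0,0,0,0,0,0.1],[0,0,0,0,0,0,0.1]]]}}

```text
t: 16.12
eef_pos: [0.4572, 0.0039, 0.1898]
ee_rot: [-3.141, -0.0, -0.379]
force: [-1.1, 0.1, 5.7]
width: 0.0559
```

```bash
python3 - <<'E'
from h import *
st()
plan(.6577,-.0198,.273,-.012)
E
```

```text
t 16.12 p [0.4572 0.0039 0.1898] rpy [-3.1413e+00 -4.0000e-04 -3.7930e-01] F [-1.1  0.1  5.7] M [ 0.3   0.46 -0.01] w 0.0559
rotz units -2.631 then shift units [ 8.029  0.853 -3.328] rows>= 9
```

>>> {"name": "carry_out", "arguments": {"targets": [[[0,0,0,0,0,-0.2,0.1],[0,0,0,0,0,-0.4,0.1],[0,0,0,0,0,-0.7,0.1],[0,0,0,0,0,-0.8,0.1],[0,0,-0.6,0,0,-0.6,0.1],[0,0,-0.7,0,0,-0.4,0.1],[0,0,-0.7,0,0,-0.23,0.1],[0,0,-0.631,0,0,0,0.1],[0,0,0,0.4,0.05,0,0.1],[0,0,0,0.8,0.1,0,0.1],[0,0,0,1,0.1,0,0.1],[0,0,0,1,0.1,0,0.1],[0,0,0,1,0.1,0,0.1],[0,0,0,1,0.1,0,0.1],[0,0,0,1,0.1,0,0.1],[0,0,0,0.8,0.1,0,0.1],[0,0,0,0.6,0.1,0,0.1],[0,0,0,0.429,0.1,0,0.1],[0,0,0,0,0,0,0.1],[0,0,0,0,0,0,0.1]]]}}

```text
t: 18.62
eef_pos: [0.657, -0.0223, 0.2727]
ee_rot: [-3.142, 0.0, -0.012]
force: [-0.7, 0.5, -1.2]
width: 0.0558
```

```bash
python3 - <<'E'
from h import *
st()
p,d,cm=grab('wrist','w8.png');z=np.load('w5.npz');K=z['K'];T=np.array(cm['world_from_camera'])
c=p[:,280].astype(int).sum(1);print(c[185:205])
for v in (195,196,197,198): print(v,px2w([[280,v]],arm.get_state()['eef_pos'][2]-.1548,K,T).round(4))
plan(.6577,-.0198,.2025,-.012)
E
```

```text
t 18.62 p [ 0.657  -0.0223  0.2727] rpy [-3.1415e+00  5.0000e-04 -1.2500e-02] F [-0.7  0.5 -1.2] M [-0.05  0.06  0.01] w 0.0558
[303 304 301 302 301 302 303 301 301 314 394 510 510 511 510 511 510 511
 511 521]
195 [[ 0.7027 -0.023   0.1181]]
196 [[ 0.7023 -0.023   0.1181]]
197 [[ 0.7019 -0.023   0.1181]]
198 [[ 0.7015 -0.023   0.1181]]
rotz units -0.001 then shift units [ 0.026 -0.099  2.816] rows>= 3
```

View pics/w8.png

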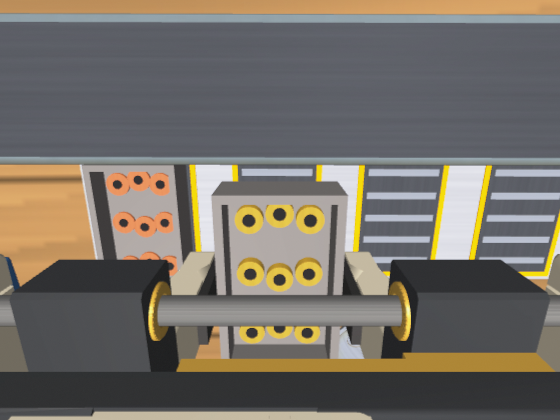

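>>> {"name": "carry_out", "arguments": {"targets": [[[0,0,0,0,-0.1,0.3,0.1],[0,0,0,0,0,0.6,0.1],[0,0,0,0,0,0.7,0.1],[0,0,0,0,0,0.6,0.1],[0,0,0,0,0,0.35,0.1],[0,0,0,0,0,0.15,0.1],[0,0,0,0,0,0.08,0.1],[0,0,0,0,0,0.04,0.1],[0,0,0,0,0,0.02,0.1],[0,0,0,0,0,0,0.1],[0,0,0,0,0,0,0.35],[0,0,0,0,0,0,0.5],[0,0,0,0,0,0,0.5],[0,0,0,0,0,0,0.5],[0,0,0,0,0,-0.3,0.5],[0,0,0,0,0,-0.8,0.5],[0,0,0,0,0,-1,0.5],[0,0,0,0,0,-1,0.5],[0,0,0,0,0,-0.8,0.5],[0,0,0,0,0,0,0.5]]]}}

```text
t: 21.18
eef_pos: [0.6581, -0.0198, 0.3018]
ee_rot: [-3.141, -0.004, -0.012]
force: [0.7, -0.5, -0.4]
width: 0.0655
```

```bash
python3 - <<'E'
from h import *
st()
plan(.4514,-.3368,.33,-.2485)
E
```

```text
t 21.18 p [ 0.6581 -0.0198  0.3018] rpy [-3.1409 -0.0041 -0.0118] F [ 0.7 -0.5 -0.4] M [ 0.04 -0.   -0.04] w 0.0655
rotz units 1.695 then shift units [-4.896 14.326 -1.128] rows>= 15
```

>>> {"name": "carry_out", "arguments": {"targets": [[[0,0,0.85,0,0,-0.5,1],[0,0,0.845,0,0,-0.5,1],[0,0,0,-0.35,1,-0.13,1],[0,0,0,-0.35,1,0,1],[0,0,0,-0.35,1,0,1],[0,0,0,-0.35,1,0,1],[0,0,0,-0.35,1,0,1],[0,0,0,-0.35,1,0,1],[0,0,0,-0.35,1,0,1],[0,0,0,-0.35,1,0,1],[0,0,0,-0.35,1,0,1],[0,0,0,-0.35,1,0,1],[0,0,0,-0.35,1,0,1],[0,0,0,-0.35,1,0,1],[0,0,0,-0.35,1,0,1],[0,0,0,-0.35,1,0,1],[0,0,0,0,0.33,0,1],[0,0,0,0,0,0,1],[0,0,0,0,0,0,1]]]}}

```text
t: 23.55
eef_pos: [0.4508, -0.3366, 0.3275]
ee_rot: [-3.141, -0.0, -0.249]
force: [0.7, 0.1, -0.4]
width: 0.0874
```

```bash
python3 - <<'E'
from h import *
st()
p,d,cm=grab('wrist','w9.png');np.savez('w9.npz',p=p,W=cloud(d,cm),K=cm['camera_matrix'],T=cm['world_from_camera'])
plan(.4514,-.3368,.217,-.2485)
grab('top','t9.png')
E
```

```text
t 23.55 p [ 0.4508 -0.3366  0.3275] rpy [-3.1415e+00 -1.0000e-04 -2.4850e-01] F [ 0.7  0.1 -0.4] M [-0.02  0.05 -0.02] w 0.0874
rotz units 0.002 then shift units [0.022 0.007 4.42 ] rows>= 5
```

View pics/w9.png

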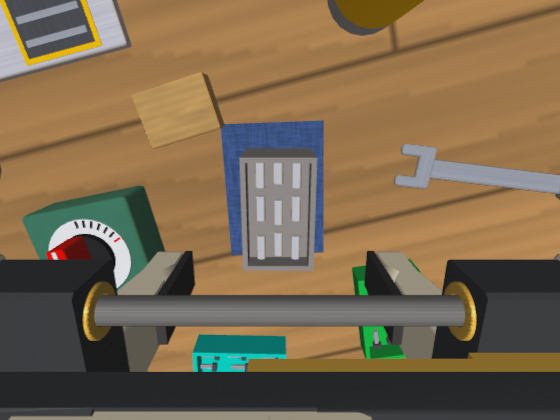

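View pics/t9.png

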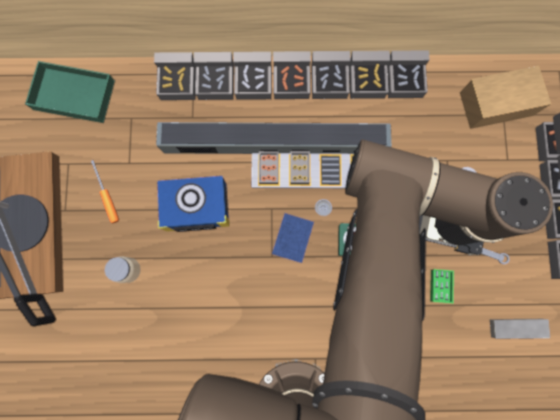

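Grey spacers tray at (210,279), centred between fingers (green/turquoise look-alikes lie below, avoided).

```bash
python3 - <<'E'
from h import *
z=np.load('w9.npz');p,W,K,T=[z[k] for k in 'pWKT']
q=px2w([[240,157],[317,157],[313,269],[245,269]],.062,K,T);print(q.round(4),q.mean(0))
E
```

```text
[[ 0.5009 -0.32    0.062 ]
 [ 0.4874 -0.3734  0.062 ]
 [ 0.4016 -0.3515  0.062 ]
 [ 0.4148 -0.2993  0.062 ]] [ 0.45117207 -0.33604915  0.062     ]
```

>>> {"name": "carry_out", "arguments": {"targets": [[[0,0,0,0,0,0.6,1],[0,0,0,0,0,0.9,1],[0,0,0,0,0,0.9,1],[0,0,0,0,0,0.9,1],[0,0,0,0,0,0.7,1],[0,0,0,0,0,0.42,1],[0,0,0,0,0,0,1],[0,0,0,0,0,0,1]]]}}

```text
t: 24.65
eef_pos: [0.4509, -0.337, 0.2175]
ee_rot: [3.141, -0.001, -0.248]
force: [0.2, 0.5, 0.1]
width: 0.0879
```

```bash
python3 - <<'E'
from h import *
st()
grab('wrist','w10.png')
E
```

```text
t 24.65 p [ 0.4509 -0.337   0.2175] rpy [ 3.1414e+00 -8.0000e-04 -2.4850e-01] F [0.2 0.5 0.1] M [-0.03 -0.02  0.01] w 0.0879
```

View pics/w10.png

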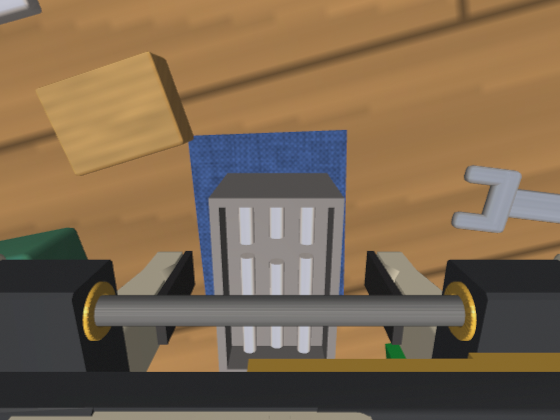

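>>> {"name": "carry_out", "arguments": {"targets": [[[0,0,0,0,-0.04,0,1],[0,0,0,0,0,0,0.3],[0,0,0,0,0,0,0.1],[0,0,0,0,0,0,0.1],[0,0,0,0,0,0,0.1],[0,0,0,0,0,0,0.1],[0,0,0,0,0,0,0.1],[0,0,0,0,0,-0.2,0.1],[0,0,0,0,0,-0.4,0.1],[0,0,0,0,0,-0.7,0.1],[0,0,0,0,0,-0.8,0.1],[0,0,-0.5,0,0,-0.6,0.1],[0,0,-0.7,0,0,-0.4,0.1],[0,0,-0.495,0,0,-0.23,0.1],[0,0,0,0,0,0,0.1],[0,0,0,0,0,0,0.1]]]}}

```text
t: 26.7
eef_pos: [0.4507, -0.3359, 0.3003]
ee_rot: [-3.141, 0.0, -0.014]
force: [0.1, 0.3, -2.3]
width: 0.0558
```

```bash
python3 - <<'E'
from h import *
st()
# grille2, grille3
for x,y in ((.6567,-.1097),(.6555,-.1997)): plan(x,y,.30,-.012)
E
```

```text
t 26.7 p [ 0.4507 -0.3359  0.3003] rpy [-3.1415  0.     -0.0137] F [ 0.1  0.3 -2.3] M [-0.05 -0.03  0.03] w 0.0558
rotz units -0.012 then shift units [ 8.13  -9.145  0.013] rows>= 10
rotz units -0.012 then shift units [ 8.125 -5.545  0.013] rows>= 9
```

>>> {"name": "carry_out", "arguments": {"targets": [[[0,0,0,0.3,-0.3,0,0.1],[0,0,0,0.6,-0.7,0,0.1],[0,0,0,0.8,-0.9,0,0.1],[0,0,0,0.8,-0.9,0,0.1],[0,0,0,0.8,-0.9,0,0.1],[0,0,0,0.8,-0.9,0,0.1],[0,0,0,0.8,-0.9,0,0.1],[0,0,0,0.8,-0.9,0,0.1],[0,0,0,0.8,-0.9,0,0.1],[0,0,0,0.8,-0.9,0,0.1],[0,0,0,0.5,-0.5,0,0.1],[0,0,0,0.33,-0.44,0,0.1],[0,0,0,0,0,0,0.1],[0,0,0,0,0,0,0.1]]]}}

```text
t: 28.45
eef_pos: [0.6565, -0.1103, 0.3003]
ee_rot: [-3.142, 0.0, -0.013]
force: [-0.5, -1.3, -1.9]
width: 0.0556
```

```bash
cat >> h.py <<'E'
def held(f):
    st(); p,d,cm=grab('wrist',f); K=np.array(cm['camera_matrix']);T=np.array(cm['world_from_camera'])
    c=p[:,280].astype(int).sum(1); v=180+np.argmax(np.diff(c[180:210])); 
    s=arm.get_state(); v2=v+.5
    print('edge v',v,c[v-1:v+3],'tray x-centre off TCP', (px2w([[280,v2]],s['eef_pos'][2]-.1548,K,T)[0,0]-s['eef_pos'][0]-.045).round(4))
E
python3 - <<'E'
from h import *
held('w11.png')
plan(.6567,-.1097,.2025,-.012)
E
```

```text
t 28.45 p [ 0.6565 -0.1103  0.3003] rpy [-3.1416e+00  4.0000e-04 -1.2600e-02] F [-0.5 -1.3 -1.9] M [-0.04  0.02 -0.01] w 0.0556
edge v 206 [494 544 672 672] tray x-centre off TCP -0.0041
rotz units -0.006 then shift units [ 0.012 -0.033  3.913] rows>= 4
```

View pics/w11.png

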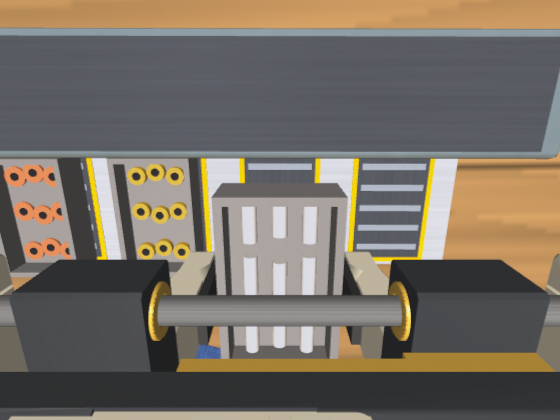

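>>> {"name": "carry_out", "arguments": {"targets": [[[0,0,0,0,-0.02,0.4,0.1],[0,0,0,0,0,0.7,0.1],[0,0,0,0,0,0.8,0.1],[0,0,0,0,0,0.8,0.1],[0,0,0,0,0,0.6,0.1],[0,0,0,0,0,0.35,0.1],[0,0,0,0,0,0.15,0.1],[0,0,0,0,0,0.06,0.1],[0,0,0,0,0,0.04,0.1],[0,0,0,0,0,0.02,0.1],[0,0,0,0,0,0,0.1],[0,0,0,0,0,0,0.35],[0,0,0,0,0,0,0.5],[0,0,0,0,0,0,0.5],[0,0,0,0,0,0,0.5],[0,0,0,0,0,-0.3,0.5],[0,0,0,0,0,-0.8,0.5],[0,0,0,0,0,-1,0.5],[0,0,0,0,0,-1,0.5],[0,0,0,0,0,-0.5,0.5]]]}}

```text
t: 31.0
eef_pos: [0.6572, -0.1094, 0.2944]
ee_rot: [-3.141, -0.003, -0.012]
force: [-0.4, -0.1, -0.2]
width: 0.0659
```

```bash
python3 - <<'E'
from h import *
st()
plan(.4509,-.336,.26,-.2485)
E
```

```text
t 31.0 p [ 0.6572 -0.1094  0.2944] rpy [-3.1415e+00 -2.6000e-03 -1.1900e-02] F [-0.4 -0.1 -0.2] M [-0.05 -0.04  0.07] w 0.0659
rotz units 1.694 then shift units [-5.77  10.814  1.375] rows>= 11
```

>>> {"name": "carry_out", "arguments": {"targets": [[[0,0,0.85,0,0,0,1],[0,0,0.844,0,0,0,1],[0,0,0,-0.52,0.98,0,1],[0,0,0,-0.52,0.98,0,1],[0,0,0,-0.52,0.98,0,1],[0,0,0,-0.52,0.98,0,1],[0,0,0,-0.52,0.98,0,1],[0,0,0,-0.52,0.98,0,1],[0,0,0,-0.52,0.98,0,1],[0,0,0,-0.52,0.98,0,1],[0,0,0,-0.52,0.98,0,1],[0,0,0,-0.52,0.98,0.6,1],[0,0,0,-0.57,1,0.6,1],[0,0,0,0,0,0.2,1],[0,0,0,0,0,0,1],[0,0,0,0,0,0,1]]]}}

```text
t: 33.0
eef_pos: [0.4511, -0.3355, 0.2578]
ee_rot: [3.141, -0.001, -0.248]
force: [0.8, -0.8, 0.4]
width: 0.088
```

```bash
python3 - <<'E'
from h import *
st()
grab('wrist','w12.png')
plan(.4509,-.336,.19,-.2485)
E
```

```text
t 33.0 p [ 0.4511 -0.3355  0.2578] rpy [ 3.1414e+00 -1.0000e-03 -2.4790e-01] F [ 0.8 -0.8  0.4] M [ 0.03 -0.05 -0.03] w 0.088
rotz units 0.006 then shift units [-0.007  0.028  2.714] rows>= 3
```

View pics/w12.png

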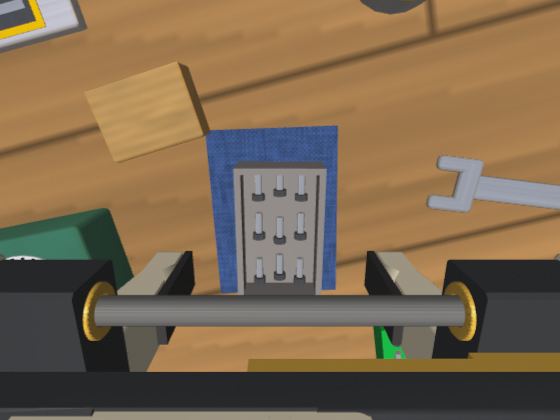

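>>> {"name": "carry_out", "arguments": {"targets": [[[0,0,0,0,0.03,0.5,1],[0,0,0,0,0,0.7,1],[0,0,0,0,0,0.7,1],[0,0,0,0,0,0.5,1],[0,0,0,0,0,0.31,1],[0,0,0,0,0,0,1],[0,0,0,0,0,0,0.3],[0,0,0,0,0,0,0.1],[0,0,0,0,0,0,0.1],[0,0,0,0,0,0,0.1],[0,0,0,0,0,0,0.1],[0,0,0,0,0,0,0.1],[0,0,0,0,0,-0.2,0.1],[0,0,0,0,0,-0.4,0.1],[0,0,0,0,0,-0.7,0.1],[0,0,-0.5,0,0,-0.8,0.1],[0,0,-0.7,0,0,-0.7,0.1],[0,0,-0.495,0,0,-0.4,0.1],[0,0,0,0,0,0,0.1],[0,0,0,0,0,0,0.1]]]}}

```text
t: 35.55
eef_pos: [0.4502, -0.3362, 0.2693]
ee_rot: [-3.141, 0.0, -0.014]
force: [0.2, 0.5, -2.0]
width: 0.0562
```

```bash
python3 - <<'E'
from h import *
st()
plan(.6555,-.1996,.275,-.012)
E
```

```text
t 35.55 p [ 0.4502 -0.3362  0.2693] rpy [-3.1413e+00  3.0000e-04 -1.3600e-02] F [ 0.2  0.5 -2. ] M [ 0.02  0.   -0.06] w 0.0562
rotz units -0.012 then shift units [ 8.146 -5.564 -0.228] rows>= 9
```

>>> {"name": "carry_out", "arguments": {"targets": [[[0,0,0,0.3,-0.2,-0.23,0.1],[0,0,0,0.6,-0.4,0,0.1],[0,0,0,0.85,-0.58,0,0.1],[0,0,0,0.85,-0.58,0,0.1],[0,0,0,0.85,-0.58,0,0.1],[0,0,0,0.85,-0.58,0,0.1],[0,0,0,0.85,-0.58,0,0.1],[0,0,0,0.85,-0.58,0,0.1],[0,0,0,0.85,-0.58,0,0.1],[0,0,0,0.85,-0.58,0,0.1],[0,0,0,0.446,-0.324,0,0.1],[0,0,0,0,0,0,0.1],[0,0,0,0,0,0,0.1]]]}}

```text
t: 37.17
eef_pos: [0.6552, -0.2, 0.2751]
ee_rot: [-3.141, 0.001, -0.012]
force: [0.3, 0.4, -0.6]
width: 0.0557
```

```bash
python3 - <<'E'
from h import *
held('w13.png')
plan(.6555,-.1996,.2020,-.012)
E
```

```text
t 37.17 p [ 0.6552 -0.2     0.2751] rpy [-3.1415e+00  7.0000e-04 -1.2400e-02] F [ 0.3  0.4 -0.6] M [-0.07  0.02  0.01] w 0.0557
edge v 196 [292 315 419 493] tray x-centre off TCP 0.0001
rotz units -0.004 then shift units [ 0.014 -0.021  2.932] rows>= 3
```

View pics/w13.png

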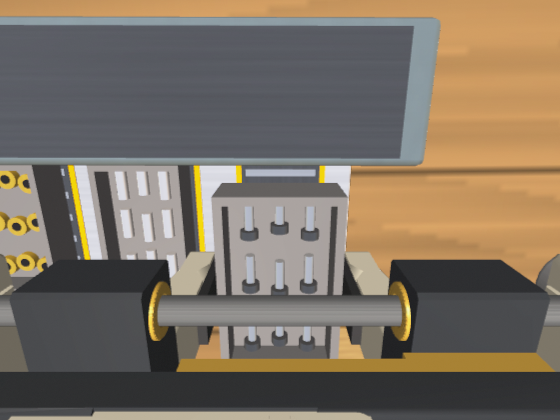

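>>> {"name": "carry_out", "arguments": {"targets": [[[0,0,0,0.01,-0.02,0.3,0.1],[0,0,0,0,0,0.6,0.1],[0,0,0,0,0,0.7,0.1],[0,0,0,0,0,0.6,0.1],[0,0,0,0,0,0.4,0.1],[0,0,0,0,0,0.2,0.1],[0,0,0,0,0,0.1,0.1],[0,0,0,0,0,0.04,0.1],[0,0,0,0,0,0.02,0.1],[0,0,0,0,0,0,0.1],[0,0,0,0,0,0,0.35],[0,0,0,0,0,0,0.5],[0,0,0,0,0,0,0.5],[0,0,0,0,0,0,0.5],[0,0,0,0,0,-0.3,0.5],[0,0,0,0,0,-0.8,0.5],[0,0,0,0,0,-1,0.5],[0,0,0,0,0,-1,0.5],[0,0,0,0,0,-1,0.5],[0,0,0,0,0,-0.5,0.5]]]}}

```text
t: 39.72
eef_pos: [0.6563, -0.1992, 0.3185]
ee_rot: [3.141, -0.003, -0.012]
force: [0.3, -0.1, -1.0]
width: 0.0657
```

```bash
python3 - <<'E'
from h import *
st()
plan(.56,-.05,.46,-.012)
E
```

```text
t 39.73 p [ 0.6563 -0.1992  0.3185] rpy [ 3.1413e+00 -2.7000e-03 -1.1800e-02] F [ 0.3 -0.1 -1. ] M [-0.09 -0.06  0.03] w 0.0657
rotz units 0.001 then shift units [-3.923 -5.923 -5.661] rows>= 6
```

>>> {"name": "carry_out", "arguments": {"targets": [[[0,0,0,-0.65,-0.98,-0.94,0],[0,0,0,-0.65,-0.98,-0.94,-1],[0,0,0,-0.65,-0.98,-0.94,-1],[0,0,0,-0.65,-0.98,-0.94,-1],[0,0,0,-0.65,-0.98,-0.94,-1],[0,0,0,-0.65,-0.98,-0.94,-1],[0,0,0,0,0,0,-1],[0,0,0,0,0,0,-1]]]}}

```text
t: 40.72
eef_pos: [0.5601, -0.051, 0.4568]
ee_rot: [-3.141, 0.001, -0.012]
force: [-0.4, -0.7, -1.0]
width: 0.0005
```

```bash
python3 - <<'E'
from h import *
st()
p,d,cm=grab('wrist','w14.png');np.savez('w14.npz',p=p,W=cloud(d,cm),K=cm['camera_matrix'],T=cm['world_from_camera'])
W=cloud(d,cm);H=W[...,2];vv,uu=np.mgrid[:420,:560]
m=((H>.036)&(H<.056)&(vv<250)&(W[...,0]>.6)&(W[...,0]<.706)).astype(np.uint8)
n,l,s,c=cv2.connectedComponentsWithStats(m)
for i in range(1,n):
    if s[i,4]>400:
        rc=cv2.minAreaRect(W[l==i][:,:2].astype(np.float32));print(s[i],np.round(rc[0],4),np.round(rc[1],4),round(rc[2],2))
grab('top','t14.png')
E
```

```text
t 40.73 p [ 0.5601 -0.051   0.4568] rpy [-3.1414e+00  6.0000e-04 -1.1600e-02] F [-0.4 -0.7 -1. ] M [-0.08 -0.05  0.01] w 0.0005
[311  35 186   6 720] [ 0.7046 -0.1788] [0.1856 0.0022] 89.27
[ 135   42   63   89 1545] [0.6585 0.0699] [0.0569 0.09  ] 89.16
[ 222   42   54   89 1220] [ 0.6578 -0.0196] [0.0557 0.0896] 89.36
[ 306   43   56   88 1263] [ 0.6564 -0.1095] [0.0564 0.0887] 89.34
[ 384   42   65   89 1644] [ 0.6558 -0.199 ] [0.0572 0.0897] 89.51
```

View pics/w14.png

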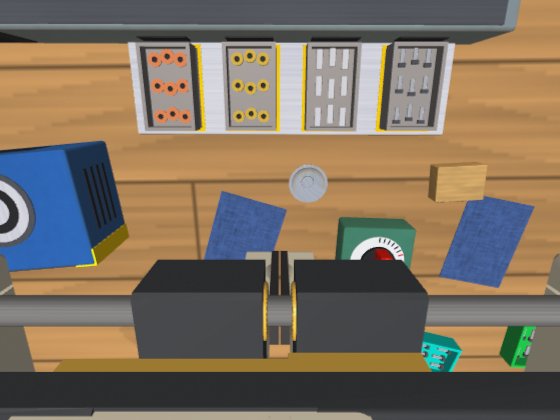

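View pics/t14.png

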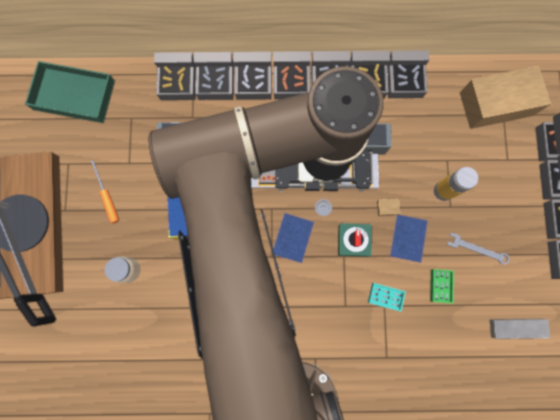

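>>> {"name": "carry_out", "arguments": {"targets": [[[0,0,0,-0.18,-1,0,-1],[0,0,0,-0.18,-1,0,-1],[0,0,0,-0.18,-1,0,-1],[0,0,0,-0.18,-1,0,-1],[0,0,0,-0.18,-1,0,-1],[0,0,0,-0.18,-1,0,-1],[0,0,0,-0.18,-1,0,-1],[0,0,0,-0.18,-1,0,-1],[0,0,0,-0.18,-1,0,-1],[0,0,0,-0.18,-1,0,-1],[0,0,0,-0.18,-1,0,-1],[0,0,0,-0.18,-1,0,-1],[0,0,0,-0.18,-1,0,-1],[0,0,0,0,-1,0,-1]]]}}

```text
t: 42.58
eef_pos: [0.5061, 0.3007, 0.4568]
ee_rot: [3.141, 0.001, -0.012]
force: [0.1, -0.2, -0.5]
width: 0.0004
```

>>> {"name": "carry_out", "arguments": {"targets": [[[0,0,0.95,0,0,0,-1],[0,0,0.95,0,0,0,-1],[0,0,0.95,0,0,0,-1],[0,0,0.95,0,0,0,-1],[0,0,0.95,0,0,0,-1],[0,0,0.95,0,0,0,-1],[0,0,0.95,0,0,0,-1],[0,0,0.95,0,0,0,-1],[0,0,0.95,0,0,0,-1],[0,0,0.95,0,0,0,-1],[0,0,0.95,0,0,0,-1],[0,0,0.71,0,0,0,-1],[0,0,0,0,0,0,-1],[0,0,0,0,0,0,-1]]]}}

```text
t: 44.32
eef_pos: [0.5061, 0.3, 0.457]
ee_rot: [3.141, -0.0, -1.568]
force: [0.3, -0.6, 0.1]
width: 0.0005
```

```bash
cat >> h.py <<'E'
def blower(f=None,cam='wrist'):
    p,d,cm=grab(cam,f);W=cloud(d,cm);H=W[...,2]
    K=np.array(cm['camera_matrix']);T=np.array(cm['world_from_camera'])
    hsv=cv2.cvtColor(p,cv2.COLOR_RGB2HSV)
    m=((H>.078)&(H<.102)&(W[...,0]>.4)&(W[...,0]<.73)&(W[...,1]>.12)&(W[...,1]<.45)).astype(np.uint8)
    n,l,s,c=cv2.connectedComponentsWithStats(m); i=1+np.argmax(s[1:,4])
    v,u=np.where(l==i); q=px2w(np.c_[u,v],.09,K,T)[:,:2]
    rc=cv2.minAreaRect(q.astype(np.float32)); a=rc[2]; w,h=rc[1]
    if w>h: a-=90
    if a>45:a-=90
    yaw=np.radians(a); print('blower top',np.round(rc[0],4),np.round(rc[1],4),'yaw',round(yaw,4), 'touches border',s[i][:4])
    return rc,yaw,p,W,K,T
E
python3 - <<'E'
from h import *
st()
blower('w15.png')
E
```

```text
t 44.33 p [0.5061 0.3    0.457 ] rpy [ 3.1414e+00 -3.0000e-04 -1.5681e+00] F [ 0.3 -0.6  0.1] M [ 0.08  0.   -0.02] w 0.0005
blower top [0.5272 0.2514] [0.129  0.1799] yaw 0.0803 touches border [181  32 146 193]
```

View pics/w15.png

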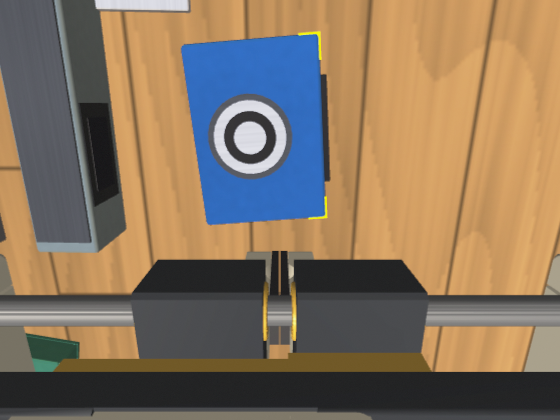

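Blower has been knocked: now at (.527,.251), yaw .08 (rows 32–225, cols 181–327 in the picture). Its rear guards are at (45,313) and (210,318). I'll walk it with an S-curve.

```bash
cat >> h.py <<'E'
def corner(side,back,c,yaw,z=.213,half=.021,cmd=None,lat=.078):
    """side +1 left, -1 right; back = clearance behind guard (m)"""
    h=np.array([np.cos(yaw),np.sin(yaw)]);l=np.array([-h[1],h[0]])
    p=np.array(c)+h*(-.065-half-back)+l*lat*side
    print('TCP target',p.round(4)); plan(p[0],p[1],z,yaw-np.pi/2,cmd)
E
python3 - <<'E'
from h import *
corner(-1,.022,(.5272,.2514),.08)
E
```

```text
TCP target [0.4258 0.165 ]
rotz units -0.556 then shift units [5.122 3.633 9.764] rows>= 10
```

>>> {"name": "carry_out", "arguments": {"targets": [[[0,0,-0.556,0,0,0,-1],[0,0,0,0.86,0.61,0.5,-1],[0,0,0,0.86,0.61,0.5,-1],[0,0,0,0.86,0.61,0.5,-1],[0,0,0,0.86,0.61,0.5,-1],[0,0,0,0.86,0.61,0.5,-1],[0,0,0,0.82,0.58,0.5,-1],[0,0,0,0,0,1,-1],[0,0,0,0,0,1,-1],[0,0,0,0,0,1,-1],[0,0,0,0,0,1,-1],[0,0,0,0,0,1,-1],[0,0,0,0,0,1,-1],[0,0,0,0,0,0.76,-1],[0,0,0,0,0,0,-1],[0,0,0,0,0,0,-1]]], "squeeze": 30}}

```text
t: 46.38
eef_pos: [0.4258, 0.1653, 0.2139]
ee_rot: [-3.141, 0.0, -1.492]
force: [0.6, -0.3, 0.1]
width: 0.0001
```

```bash
python3 - <<'E'
from h import *
st()
grab('wrist','w16.png')
corner(-1,0.0,(.5272,.2514),.08)
E
```

```text
t 46.38 p [0.4258 0.1653 0.2139] rpy [-3.1410e+00  3.0000e-04 -1.4918e+00] F [ 0.6 -0.3  0.1] M [ 0.11 -0.01  0.07] w 0.0001
TCP target [0.4477 0.1668]
rotz units -0.008 then shift units [ 0.011 -0.876  0.046] rows>= 1
```

View pics/w16.png

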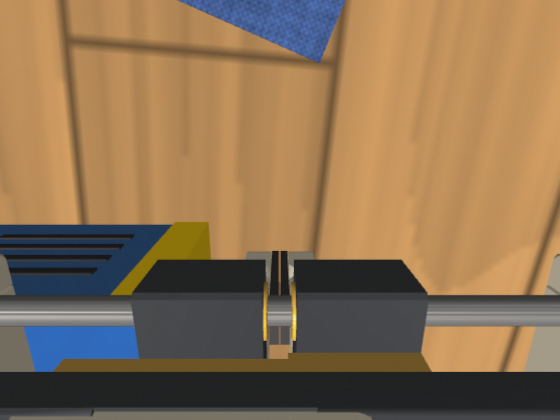

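>>> {"name": "carry_out", "arguments": {"targets": [[[0,0,0,0,-0.4,0,-1],[0,0,0,0,-0.3,0,-1],[0,0,0,0,-0.1,0,-1],[0,0,0,0,-0.1,0,-1],[0,0,0,0,-0.1,0,-1],[0,0,0,0,-0.1,0,-1]]]}}

```text
t: 47.18
eef_pos: [0.4508, 0.1656, 0.2132]
ee_rot: [3.136, -0.003, -1.493]
force: [-17.8, -2.9, 19.8]
width: 0.0002
```

```bash
python3 - <<'E'
from h import *
st()
E
```

```text
t 47.17 p [0.4508 0.1656 0.2132] rpy [ 3.1363e+00 -2.9000e-03 -1.4934e+00] F [-17.8  -2.9  19.8] M [-0.85  5.32  0.03] w 0.0002
```

```bash
python3 - <<'E'
from h import *
p,d,cm=grab('side')
cv2.imwrite('pics/s17.png',cv2.cvtColor(cv2.resize(p[120:260,160:320],None,fx=4,fy=4,interpolation=cv2.INTER_CUBIC),cv2.COLOR_RGB2BGR))
grab('wrist','w17.png')
E
```

```text
(no output)
```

View pics/s17.png

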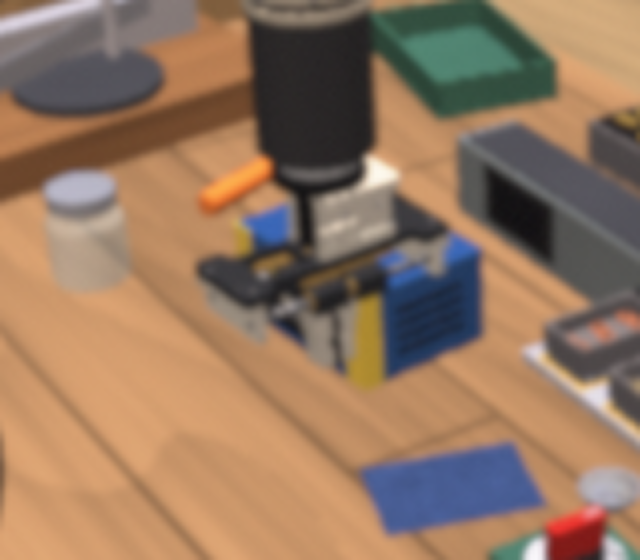

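View pics/w17.png

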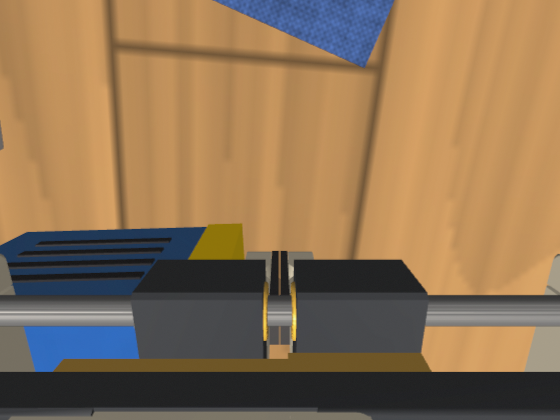

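Upward force of 20 N: a gripper part probably rests on the blower's top edge. Back off and raise 20 mm.

>>> {"name": "carry_out", "arguments": {"targets": [[[0,0,0,0,0.6,0,-1],[0,0,0,0,0.4,-0.4,-1],[0,0,0,0,0,-0.4,-1],[0,0,0,0,0,0,-1],[0,0,0,0,0,0,-1]]]}}

```text
t: 47.9
eef_pos: [0.4282, 0.1653, 0.2335]
ee_rot: [-3.141, 0.001, -1.493]
force: [0.3, -0.5, -0.6]
width: 0.0003
```

```bash
python3 - <<'E'
from h import *
st()
p,d,cm=grab('wrist','w18.png');K=np.array(cm['camera_matrix']);T=np.array(cm['world_from_camera'])
W=cloud(d,cm);print(W[225:245:4,150:220:10,2].round(3))
E
```

```text
t 47.9 p [0.4282 0.1653 0.2335] rpy [-3.1410e+00  5.0000e-04 -1.4927e+00] F [ 0.3 -0.5 -0.6] M [ 0.03 -0.03  0.03] w 0.0003
[[0.026 0.027 0.03  0.031 0.03  0.03  0.011]
 [0.033 0.034 0.036 0.036 0.036 0.035 0.011]
 [0.04  0.04  0.042 0.042 0.043 0.037 0.013]
 [0.046 0.049 0.049 0.049 0.048 0.037 0.013]
 [0.051 0.054 0.054 0.054 0.055 0.039 0.014]]
```

View pics/w18.png

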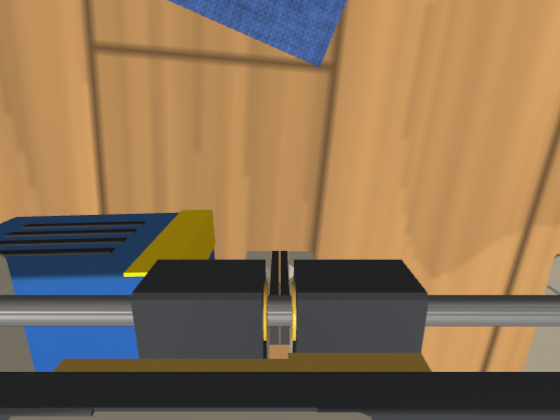

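>>> {"name": "carry_out", "arguments": {"targets": [[[0,0,0,0,-0.4,0,-1],[0,0,0,0,-0.3,0,-1],[0,0,0,0,-0.1,0,-1],[0,0,0,0,-0.1,0,-1],[0,0,0,0,-0.1,0,-1]]]}}

```text
t: 48.58
eef_pos: [0.453, 0.167, 0.2332]
ee_rot: [3.141, -0.0, -1.493]
force: [0.4, -0.3, 0.6]
width: 0.0003
```

```bash
python3 - <<'E'
from h import *
st()
E
```

```text
t 48.58 p [0.453  0.167  0.2332] rpy [ 3.1414e+00 -1.0000e-04 -1.4926e+00] F [ 0.4 -0.3  0.6] M [ 0.07 -0.01 -0.05] w 0.0003
```

>>> {"name": "carry_out", "arguments": {"targets": [[[0,0,0,0,-0.1,0,-1],[0,0,0,0,-0.1,0,-1],[0,0,0,0,-0.1,0,-1]]]}}

```text
t: 48.95
eef_pos: [0.4584, 0.1662, 0.2329]
ee_rot: [3.136, -0.003, -1.493]
force: [-13.9, -3.6, 12.3]
width: 0.0004
```

>>> {"name": "carry_out", "arguments": {"targets": [[[0,0,0,0,-0.1,0,-1],[0,0,0,0,-0.1,0,-1]]]}}

```text
t: 49.2
eef_pos: [0.4627, 0.1658, 0.2328]
ee_rot: [3.134, -0.004, -1.494]
force: [-15.1, -7.0, 15.7]
width: 0.0005
```

```bash
python3 - <<'E'
from h import *
st()
p,d,cm=grab('side');W=cloud(d,cm)
cv2.imwrite('pics/s19.png',cv2.cvtColor(cv2.resize(p[120:260,160:320],None,fx=4,fy=4,interpolation=cv2.INTER_CUBIC),cv2.COLOR_RGB2BGR))
for r,c in [(206,252),(205,245),(202,240),(210,255),(215,252),(195,225)]: print(r,c,W[r,c].round(3))
H=W[...,2];m=(H>.075)&(H<.1)&(W[...,1]>.1)&(W[...,1]<.4)&(W[...,0]>.4)&(W[...,0]<.65)
A=W[m];
# plane fit of blower top
c=np.linalg.lstsq(np.c_[A[:,:2],np.ones(len(A))],A[:,2],rcond=None)[0];print('slopes',c)
grab('wrist','w19.png')
E
```

```text
t 49.2 p [0.4627 0.1658 0.2328] rpy [ 3.1343 -0.0044 -1.4935] F [-15.1  -7.   15.7] M [-2.04  5.16  0.05] w 0.0005
206 252 [0.484 0.156 0.04 ]
205 245 [0.472 0.181 0.036]
202 240 [0.446 0.167 0.063]
210 255 [0.489 0.147 0.027]
215 252 [0.481 0.153 0.008]
195 225 [0.378 0.129 0.13 ]
slopes [-0.00176944  0.02581536  0.08380861]
```

View pics/s19.png

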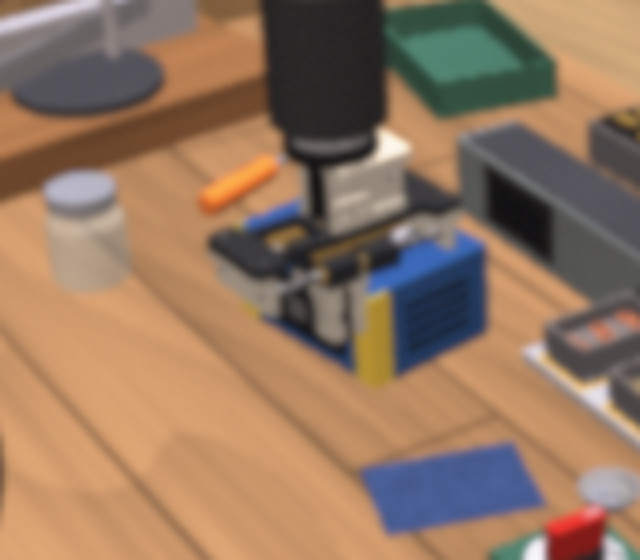

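View pics/w19.png

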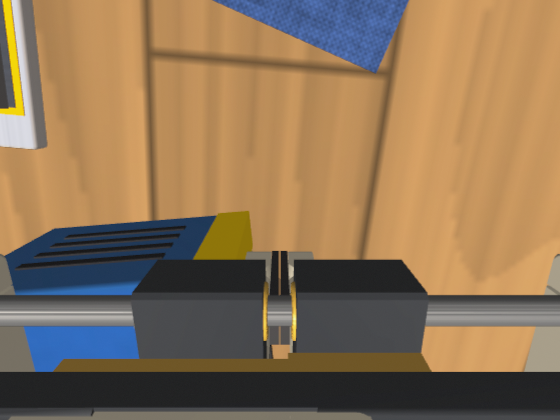

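>>> {"name": "carry_out", "arguments": {"targets": [[[0,0,0,0,0,-0.04,-1],[0,0,0,0,-0.1,0,-1]]]}}

```text
t: 49.55
eef_pos: [0.4658, 0.1664, 0.2333]
ee_rot: [3.136, -0.003, -1.494]
force: [-7.1, -5.8, 1.5]
width: 0.0004
```

>>> {"name": "carry_out", "arguments": {"targets": [[[0,0,-0.1,0.06,-0.1,-0.01,-1],[0,0,-0.1,0.04,-0.1,-0.01,-1],[0,0,-0.1,0.04,-0.1,-0.01,-1],[0,0,-0.1,0.04,-0.1,-0.01,-1]]]}}

```text
t: 50.05
eef_pos: [0.477, 0.1637, 0.2343]
ee_rot: [3.138, -0.002, -1.437]
force: [-3.6, -3.7, -2.9]
width: 0.0003
```

```bash
python3 - <<'E'
from h import *
st()
p,d,cm=grab('side','s20.png')
blower(None,'top')
E
```

```text
t 50.05 p [0.477  0.1637 0.2343] rpy [ 3.1376e+00 -1.9000e-03 -1.4369e+00] F [-3.6 -3.7 -2.9] M [-0.9   1.39 -0.  ] w 0.0003
blower top [0.7169 0.248 ] [0.2552 0.0202] yaw -0.009 touches border [157 139  93   8]
```

>>> {"name": "carry_out", "arguments": {"targets": [[[0,0,0,0,0.6,0,-1],[0,0,0,0,0.6,0,-1],[0,0,0,-1,0,-1,-1],[0,0,0,-1,0,-1,-1],[0,0,0,-1,0,-1,-1],[0,0,0,-1,0,-1,-1],[0,0,0,-1,0,-1,-1],[0,0,0,-1,0,-1,-1],[0,0,0,0,0,-1,-1],[0,0,0,0,0,0,-1],[0,0,0,0,0,0,-1]]]}}

```text
t: 51.52
eef_pos: [0.4277, 0.3092, 0.4101]
ee_rot: [-3.141, 0.001, -1.436]
force: [0.2, -0.3, 0.3]
width: 0.0004
```

```bash
python3 - <<'E'
from h import *
st()
blower('w21.png')
E
```

```text
t 51.52 p [0.4277 0.3092 0.4101] rpy [-3.1415e+00  6.0000e-04 -1.4364e+00] F [ 0.2 -0.3  0.3] M [ 0.05 -0.02 -0.02] w 0.0004
blower top [0.539  0.2551] [0.1297 0.1783] yaw 0.2414 touches border [ 53   0 195 223]
```

View pics/w21.png

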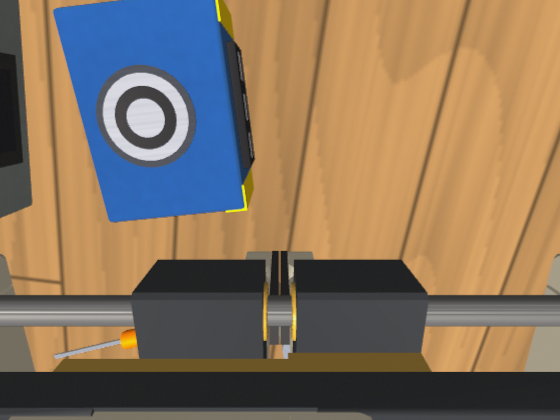

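```bash
python3 - <<'E'
from h import *
corner(1,.015,(.539,.2551),.2414,z=.2335,half=.0175)
E
```

```text
TCP target [0.4257 0.3075]
rotz units -0.768 then shift units [0.04  0.099 7.052] rows>= 8
```

>>> {"name": "carry_out", "arguments": {"targets": [[[0,0,-0.768,0.04,0.1,1,-1],[0,0,0,0,0,1,-1],[0,0,0,0,0,1,-1],[0,0,0,0,0,1,-1],[0,0,0,0,0,1,-1],[0,0,0,0,0,1,-1],[0,0,0,0,0,0.7,-1],[0,0,0,0,0,0.35,-1],[0,0,0,0,0,0,-1],[0,0,0,0,-0.35,0,-1],[0,0,0,0,-0.2,0,-1],[0,0,0,0,-0.1,-0.02,-1],[0,0,0,0,-0.1,-0.02,-1]]]}}

```text
t: 53.2
eef_pos: [0.4438, 0.3126, 0.235]
ee_rot: [3.14, 0.001, -1.33]
force: [-6.6, 2.1, -2.5]
width: 0.0006
```

```bash
python3 - <<'E'
from h import *
st()
corner(1,0,(.539,.2551),.2414,z=.2335,half=.0175)
E
```

```text
t 53.2 p [0.4438 0.3126 0.235 ] rpy [ 3.1402e+00  5.0000e-04 -1.3301e+00] F [-6.6  2.1 -2.5] M [0.86 2.01 0.01] w 0.0006
TCP target [0.4402 0.3111]
rotz units -0.005 then shift units [0.024 0.151 0.059] rows>= 1
```

>>> {"name": "carry_out", "arguments": {"targets": [[[0,0,0.1,-0.04,-0.1,0,-1],[0,0,0.12,-0.04,-0.1,-0.01,-1],[0,0,0.12,-0.04,-0.1,0,-1],[0,0,0.12,-0.04,-0.1,-0.01,-1],[0,0,0,0,0,0,-1]]]}}

```text
t: 53.82
eef_pos: [0.4529, 0.3185, 0.2353]
ee_rot: [3.14, -0.0, -1.394]
force: [-3.8, 1.6, -0.6]
width: 0.0003
```

```bash
cat >> h.py <<'E'
def corner_at(half=.0175):
    """guard contact point from TCP pose when touching (tool yaw = body yaw assumed)"""
    s=arm.get_state();y=s['ee_rot'][2]+np.pi/2
    return s['eef_pos'][:2]+half*np.array([np.cos(y),np.sin(y)])
E
python3 - <<'E'
from h import *
st();print(corner_at())
E
```

```text
t 53.83 p [0.4529 0.3185 0.2353] rpy [ 3.1404e+00 -2.0000e-04 -1.3941e+00] F [-3.8  1.6 -0.6] M [0.51 1.47 0.02] w 0.0003
[0.47009815 0.32161542]
```

```bash
python3 - <<'E'
from h import *
corner(-1,.012,(.5458,.2564),.15,z=.2335,half=.0175)
E
```

```text
TCP target [0.464  0.1652]
rotz units 0.191 then shift units [6.133 0.476 0.07 ] rows>= 7
```

>>> {"name": "carry_out", "arguments": {"targets": [[[0,0,0.19,0,0.8,0,-1],[0,0,0,0.9,0,0,-1],[0,0,0,0.9,0,0.05,-1],[0,0,0,0.9,0,0,-1],[0,0,0,0.9,0,0,-1],[0,0,0,0.9,0,0,-1],[0,0,0,0.9,0,0,-1],[0,0,0,0.73,0,0,-1],[0,0,0,0,-0.33,0,-1],[0,0,0,0,-0.38,0,-1],[0,0,0,0,-0.1,0,-1],[0,0,-0.1,0.04,-0.12,-0.02,-1],[0,0,-0.14,0.05,-0.12,-0.02,-1],[0,0,-0.14,0.05,-0.12,-0.01,-1],[0,0,-0.14,0.05,-0.12,0,-1],[0,0,-0.14,0.05,-0.12,0,-1],[0,0,-0.14,0.05,-0.12,0,-1],[0,0,0,0,0,0,-1]]]}}

```text
t: 56.08
eef_pos: [0.4954, 0.1624, 0.2352]
ee_rot: [3.14, -0.001, -1.308]
force: [-2.4, -3.3, -1.7]
width: 0.0005
```

```bash
python3 - <<'E'
from h import *
st();print(corner_at())
E
```

```text
t 56.08 p [0.4954 0.1624 0.2352] rpy [ 3.1401e+00 -8.0000e-04 -1.3085e+00] F [-2.4 -3.3 -1.7] M [-1.23  1.24 -0.05] w 0.0005
[0.51230988 0.16696038]
```

```bash
python3 - <<'E'
from h import *
corner(1,.012,(.5551,.2584),.27,z=.2335,half=.0175)
E
```

```text
TCP target [0.4432 0.3084]
rotz units -0.055 then shift units [-6.183  0.455  0.069] rows>= 7
```

>>> {"name": "carry_out", "arguments": {"targets": [[[0,0,-0.05,0,0.8,0,-1],[0,0,0,-0.9,0,0,-1],[0,0,0,-0.9,0,0.05,-1],[0,0,0,-0.9,0,0,-1],[0,0,0,-0.9,0,0,-1],[0,0,0,-0.9,0,0,-1],[0,0,0,-0.9,0,0,-1],[0,0,0,-0.78,0,0,-1],[0,0,0,0,-0.35,0,-1],[0,0,0,0,-0.38,0,-1],[0,0,0,0,-0.1,0,-1],[0,0,0.1,-0.04,-0.12,-0.02,-1],[0,0,0.14,-0.05,-0.12,-0.02,-1],[0,0,0.14,-0.05,-0.12,-0.01,-1],[0,0,0.14,-0.05,-0.12,0,-1],[0,0,0.14,-0.05,-0.12,0,-1],[0,0,0.14,-0.05,-0.12,0,-1],[0,0,0,0,0,0,-1]]]}}

```text
t: 58.32
eef_pos: [0.4711, 0.3227, 0.2349]
ee_rot: [3.14, -0.001, -1.414]
force: [-3.5, 0.3, -2.5]
width: 0.0004
```

```bash
python3 - <<'E'
from h import *
st();print(corner_at())
E
```

```text
t 58.33 p [0.4711 0.3227 0.2349] rpy [ 3.1400e+00 -7.0000e-04 -1.4144e+00] F [-3.5  0.3 -2.5] M [ 0.24  1.1  -0.01] w 0.0004
[0.48837722 0.3254264 ]
```

>>> {"name": "carry_out", "arguments": {"targets": [[[0,0,0,0,0.7,0,-1],[0,0,0,0,-0.5,-1,-1],[0,0,0,0,-0.5,-1,-1],[0,0,0,0,-0.5,-1,-1],[0,0,0,0,-0.5,-1,-1],[0,0,0,0,-0.5,-1,-1],[0,0,0,0,0,-1,-1],[0,0,0,0,0,-1,-1],[0,0,0,0,0,-1,-1],[0,0,0,0,0,-1,-1],[0,0,0,0,0,0,-1],[0,0,0,0,0,0,-1]]]}}

```text
t: 59.82
eef_pos: [0.5149, 0.3301, 0.4602]
ee_rot: [3.141, 0.0, -1.413]
force: [0.1, 0.3, 0.5]
width: 0.0005
```

```bash
python3 - <<'E'
from h import *
st()
rc,yaw,p,W,K,T=blower('w22.png')
corner(-1,.012,rc[0],yaw,z=.2335,half=.0175)
E
```

```text
t 59.83 p [0.5149 0.3301 0.4602] rpy [ 3.1414e+00  1.0000e-04 -1.4133e+00] F [0.1 0.3 0.5] M [ 0.06 -0.05  0.06] w 0.0005
blower top [0.5655 0.257 ] [0.129  0.1783] yaw 0.1627 touches border [166   0 143 193]
TCP target [0.4849 0.1648]
rotz units -0.037 then shift units [6.332 2.259 9.051] rows>= 10
```

View pics/w22.png

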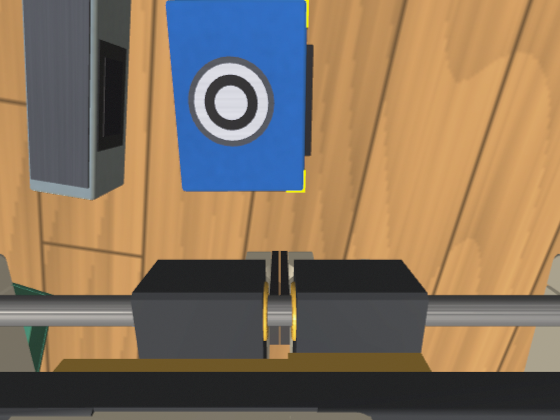

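>>> {"name": "carry_out", "arguments": {"targets": [[[0,0,0,0.9,0.35,0.2,-1],[0,0,0,0.9,0.35,0.2,-1],[0,0,0,0.9,0.35,0.2,-1],[0,0,0,0.9,0.35,0.2,-1],[0,0,0,0.9,0.35,0.2,-1],[0,0,0,0.9,0.35,0.2,-1],[0,0,0,1,0.2,0.45,-1],[0,0,0,0.05,0,1,-1],[0,0,0,0,0,1,-1],[0,0,0,0,0,1,-1],[0,0,0,0,0,1,-1],[0,0,0,0,0,1,-1],[0,0,0,0,0,1,-1],[0,0,0,0,0,0.95,-1],[0,0,0,0,0,0.4,-1],[0,0,0,0,0,0,-1],[0,0,0,0,0,0,-1]]]}}

```text
t: 62.0
eef_pos: [0.4844, 0.1623, 0.2364]
ee_rot: [-3.14, 0.0, -1.413]
force: [0.2, -0.4, 0.3]
width: 0.0002
```

```bash
python3 - <<'E'
from h import *
st()
corner(-1,.0,(.5655,.2565),.163,z=.234,half=.0175,lat=.08)
E
```

```text
t 62.0 p [0.4844 0.1623 0.2364] rpy [-3.1404e+00  5.0000e-04 -1.4131e+00] F [ 0.2 -0.4  0.3] M [ 0.09 -0.06 -0.04] w 0.0002
TCP target [0.4971 0.1642]
rotz units -0.038 then shift units [ 0.007 -0.512  0.095] rows>= 1
```

>>> {"name": "carry_out", "arguments": {"targets": [[[0,0,0,0,-0.35,0.05,-1],[0,0,0,0,-0.15,0,-1],[0,0,0,0,-0.1,-0.01,-1],[0,0,0,-0.04,-0.1,-0.02,-1],[0,0,0,-0.07,-0.1,-0.01,-1],[0,0,0,-0.07,-0.1,-0.01,-1],[0,0,0,0,0,0,-1]]]}}

```text
t: 62.88
eef_pos: [0.5041, 0.1683, 0.2347]
ee_rot: [3.136, -0.003, -1.415]
force: [-5.0, -6.6, 2.8]
width: 0.0005
```

```bash
python3 - <<'E'
from h import *
st();print(corner_at())
p,d,cm=grab('wrist','w23.png')
E
```

```text
t 62.88 p [0.5041 0.1683 0.2347] rpy [ 3.1358e+00 -3.1000e-03 -1.4146e+00] F [-5.  -6.6  2.8] M [-2.2   1.72 -0.05] w 0.0005
[0.52140617 0.17098091]
```

View pics/w23.png

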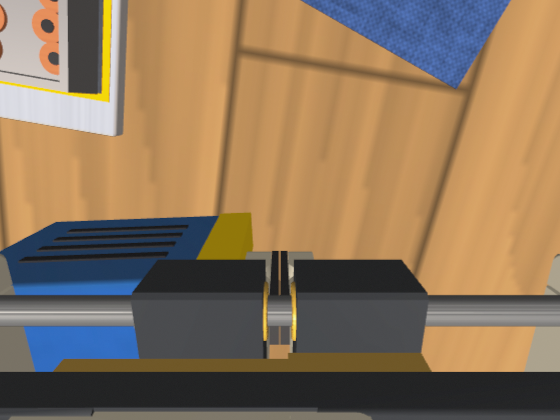

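>>> {"name": "carry_out", "arguments": {"targets": [[[0,0,0,-0.07,-0.1,-0.02,-1],[0,0,0,-0.07,-0.1,-0.01,-1],[0,0,0,-0.07,-0.1,-0.01,-1],[0,0,0,-0.07,-0.1,0,-1],[0,0,0,-0.07,-0.1,0,-1],[0,0,0,0,0,0,-1]]]}}

```text
t: 63.68
eef_pos: [0.5152, 0.1789, 0.2354]
ee_rot: [3.136, -0.003, -1.415]
force: [-4.7, -5.7, 0.6]
width: 0.0004
```

```bash
python3 - <<'E'
from h import *
st();print(corner_at())
p,d,cm=grab('wrist','w24.png')
E
```

```text
t 63.67 p [0.5152 0.1789 0.2354] rpy [ 3.1358e+00 -3.0000e-03 -1.4146e+00] F [-4.7 -5.7  0.6] M [-1.93  1.53 -0.05] w 0.0004
[0.53246055 0.18166688]
```

View pics/w24.png

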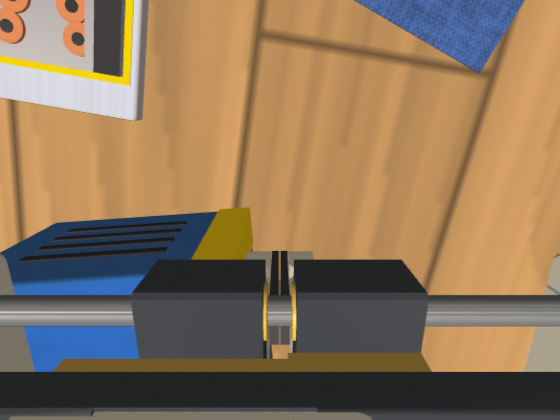

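>>> {"name": "carry_out", "arguments": {"targets": [[[0,0,0,0,0.7,0,-1],[0,0,0,-0.9,0,-1,-1],[0,0,0,-0.9,0,-1,-1],[0,0,0,-0.9,0,-1,-1],[0,0,0,-0.9,0,-1,-1],[0,0,0,-0.9,0,-1,-1],[0,0,0,-0.9,0,-1,-1],[0,0,0,0,0,-1,-1],[0,0,0,0,0,-1,-1],[0,0,0,0,0,-1,-1],[0,0,0,0,0,0,-1],[0,0,0,0,0,0,-1]]]}}

```text
t: 65.22
eef_pos: [0.478, 0.3112, 0.4611]
ee_rot: [3.141, -0.0, -1.413]
force: [0.2, -0.8, -0.1]
width: 0.0005
```

```bash
python3 - <<'E'
from h import *
st()
rc,yaw,p,W,K,T=blower('w25.png')
corner(1,.012,rc[0],yaw,z=.2345,half=.0175)
E
```

```text
t 65.22 p [0.478  0.3112 0.4611] rpy [ 3.141  -0.     -1.4135] F [ 0.2 -0.8 -0.1] M [ 0.06 -0.01 -0.05] w 0.0005
blower top [0.5778 0.2685] [0.1294 0.1799] yaw 0.2284 touches border [105  22 155 194]
TCP target [0.4681 0.3231]
rotz units -0.509 then shift units [-0.554  0.278  9.05 ] rows>= 10
```

>>> {"name": "carry_out", "arguments": {"targets": [[[0,0,-0.509,0,0.28,1,-1],[0,0,0,-0.55,0,1,-1],[0,0,0,0,0,1,-1],[0,0,0,0,0,1,-1],[0,0,0,0,0,1,-1],[0,0,0,0,0,1,-1],[0,0,0,0,0,1,-1],[0,0,0,0,0,1,-1],[0,0,0,0,0,0.7,-1],[0,0,0,0,0,0.35,-1],[0,0,0,0,-0.35,0,-1],[0,0,0,0,-0.15,0,-1],[0,0,0.1,-0.04,-0.12,-0.03,-1],[0,0,0.14,-0.06,-0.12,-0.02,-1],[0,0,0.14,-0.06,-0.12,-0.01,-1],[0,0,0.14,-0.06,-0.12,0,-1],[0,0,0.14,-0.06,-0.12,0,-1],[0,0,0.14,-0.06,-0.12,0,-1],[0,0,0.14,-0.06,-0.1,0,-1],[0,0,0,0,0,0,-1]]]}}

```text
t: 67.78
eef_pos: [0.499, 0.3402, 0.2369]
ee_rot: [-3.141, 0.0, -1.474]
force: [-2.9, 2.3, -1.4]
width: 0.0004
```

```bash
python3 - <<'E'
from h import *
st();print(corner_at())
corner(-1,.012,(.588,.2695),.10,z=.2345,half=.0175)
E
```

```text
t 67.78 p [0.499  0.3402 0.2369] rpy [-3.1411e+00  3.0000e-04 -1.4736e+00] F [-2.9  2.3 -1.4] M [0.51 1.   0.07] w 0.0004
[0.51641249 0.3418661 ]
TCP target [0.5018 0.1825]
rotz units -0.02 then shift units [6.288 0.52  0.095] rows>= 7
```

>>> {"name": "carry_out", "arguments": {"targets": [[[0,0,0,0,0.8,0,-1],[0,0,0,0.9,0,0,-1],[0,0,0,0.9,0,0.09,-1],[0,0,0,0.9,0,0,-1],[0,0,0,0.9,0,0,-1],[0,0,0,0.9,0,0,-1],[0,0,0,0.9,0,0,-1],[0,0,0,0.9,0,0,-1],[0,0,0,0,-0.28,0,-1],[0,0,0,0,-0.38,0,-1],[0,0,0,0,-0.1,0,-1],[0,0,-0.1,0,-0.12,-0.03,-1],[0,0,-0.1,0,-0.12,-0.02,-1],[0,0,-0.1,0,-0.12,-0.01,-1],[0,0,-0.1,0,-0.12,0,-1],[0,0,-0.1,0,-0.12,0,-1],[0,0,0,0,0,0,-1]]]}}

```text
t: 69.9
eef_pos: [0.5262, 0.1835, 0.2347]
ee_rot: [3.135, -0.003, -1.404]
force: [-5.5, -6.3, 1.1]
width: 0.0006
```

```bash
python3 - <<'E'
from h import *
st();print(corner_at())
E
```

```text
t 69.9 p [0.5262 0.1835 0.2347] rpy [ 3.1354e+00 -3.0000e-03 -1.4038e+00] F [-5.5 -6.3  1.1] M [-1.99  1.62 -0.09] w 0.0006
[0.54348871 0.18644454]
```

Look again.

>>> {"name": "carry_out", "arguments": {"targets": [[[0,0,0,0,0.6,0,-1],[0,0,0.3,-0.9,0,-1,-1],[0,0,0,-0.9,0,-1,-1],[0,0,0,-0.9,0,-1,-1],[0,0,0,-0.9,0,-1,-1],[0,0,0,-0.9,0,-1,-1],[0,0,0,-0.9,0,-1,-1],[0,0,0,0,0,-1,-1],[0,0,0,0,0,-1,-1],[0,0,0,0,0,-1,-1],[0,0,0,0,0,0,-1],[0,0,0,0,0,0,-1]]]}}

```text
t: 71.4
eef_pos: [0.4947, 0.3163, 0.4605]
ee_rot: [3.141, 0.0, -1.445]
force: [-0.1, 0.0, -1.4]
width: 0.0005
```

```bash
python3 - <<'E'
from h import *
st()
rc,yaw,p,W,K,T=blower('w26.png')
corner(1,.012,rc[0],yaw,z=.2345,half=.0175)
E
```

```text
t 71.4 p [0.4947 0.3163 0.4605] rpy [ 3.1412e+00  3.0000e-04 -1.4450e+00] F [-0.1  0.  -1.4] M [ 0.1  -0.05 -0.02] w 0.0005
blower top [0.5939 0.2742] [0.1295 0.1796] yaw 0.159 touches border [107  29 149 188]
TCP target [0.4882 0.3362]
rotz units -0.238 then shift units [-0.83   0.133  9.028] rows>= 10
```

View pics/w26.png

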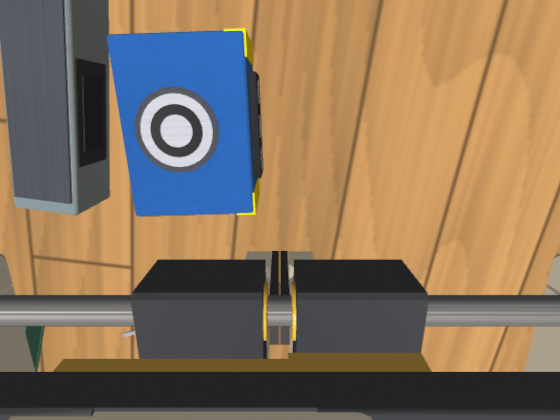

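```bash
python3 - <<'E'
import cv2
p=cv2.imread('pics/w26.png');cv2.imwrite('pics/c26.png',cv2.resize(p[40:180,60:160],None,fx=4,fy=4,interpolation=cv2.INTER_CUBIC))
p=cv2.imread('pics/w15.png');cv2.imwrite('pics/c15.png',cv2.resize(p[80:230,60:140],None,fx=4,fy=4,interpolation=cv2.INTER_CUBIC))
E
```

```text
(no output)
```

View pics/c26.png

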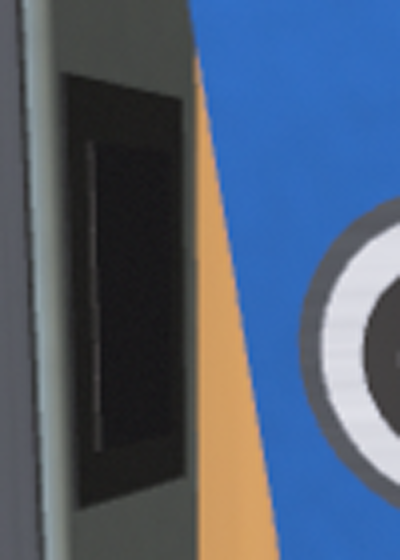

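View pics/c15.png

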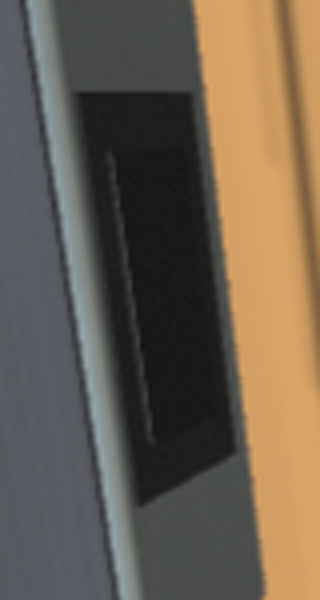

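```bash
python3 - <<'E'
from h import *
cm=arm.camera_model('wrist');K=np.array(cm['camera_matrix']);T=np.array(cm['world_from_camera'])
n=np.array([np.cos(-.0122),np.sin(-.0122),0]);p0=np.array([.7083,.0249-.05*0.0122,0])
for uv in [(105.75,64.5),(106.25,159.25),(76.3,58.3),(80,167)]:
    r=T[:3,:3]@np.array([(uv[0]-K[0,2])/K[0,0],(uv[1]-K[1,2])/K[1,1],1]);o=T[:3,3]
    print((o+r*((p0-o)@n/(r@n))).round(4))
# foot line of the air box
print(px2w([[60+197/4,40+400/4],[60+195/4,40+100/4]],0,K,T).round(4))
E
```

```text
[0.7107 0.2191 0.0096]
[0.712  0.3304 0.0105]
[0.7107 0.2196 0.0701]
[0.712  0.3296 0.0697]
[[0.7128 0.3075 0.    ]
 [0.7117 0.2189 0.    ]]
```

>>> {"name": "carry_out", "arguments": {"targets": [[[0,0,-0.238,0,0.13,1,-1],[0,0,0,-0.8,0,1,-1],[0,0,0,0,0,1,-1],[0,0,0,0,0,1,-1],[0,0,0,0,0,1,-1],[0,0,0,0,0,1,-1],[0,0,0,0,0,1,-1],[0,0,0,0,0,1,-1],[0,0,0,0,0,0.7,-1],[0,0,0,0,0,0.33,-1],[0,0,0,0,-0.35,0,-1],[0,0,0,0,-0.15,0,-1],[0,0,0.1,-0.04,-0.12,-0.03,-1],[0,0,0.14,-0.05,-0.12,-0.02,-1],[0,0,0.14,-0.05,-0.12,-0.01,-1],[0,0,0.14,-0.05,-0.12,0,-1],[0,0,0.14,-0.05,-0.12,0,-1],[0,0,0.14,-0.05,-0.12,0,-1],[0,0,0.14,-0.05,-0.12,0,-1],[0,0,0,0,0,0,-1]]]}}

```text
t: 73.95
eef_pos: [0.5216, 0.3485, 0.237]
ee_rot: [-3.141, 0.001, -1.544]
force: [-3.2, 1.5, -0.5]
width: 0.0005
```

```bash
python3 - <<'E'
from h import *
st();print(corner_at())
corner(-1,.012,(.605,.2745),.03,z=.2345,half=.0175)
E
```

```text
t 73.95 p [0.5216 0.3485 0.237 ] rpy [-3.1410e+00  5.0000e-04 -1.5437e+00] F [-3.2  1.5 -0.5] M [0.62 0.98 0.03] w 0.0005
[0.53907237 0.34899885]
TCP target [0.5129 0.1937]
rotz units -0.021 then shift units [6.18  0.533 0.099] rows>= 7
```

>>> {"name": "carry_out", "arguments": {"targets": [[[0,0,0,0,0.8,0,-1],[0,0,0,0.9,0,0,-1],[0,0,0,0.9,0,0.09,-1],[0,0,0,0.9,0,0,-1],[0,0,0,0.9,0,0,-1],[0,0,0,0.9,0,0,-1],[0,0,0,0.9,0,0,-1],[0,0,0,0.78,0,0,-1],[0,0,0,0,-0.28,0,-1],[0,0,0,0,-0.38,0,-1],[0,0,0,0,-0.1,0,-1],[0,0,-0.1,0.05,-0.12,-0.03,-1],[0,0,-0.14,0.05,-0.12,-0.02,-1],[0,0,-0.14,0.05,-0.12,-0.01,-1],[0,0,-0.14,0.05,-0.12,0,-1],[0,0,-0.14,0.05,-0.12,0,-1],[0,0,0,0,0,0,-1]]]}}

```text
t: 76.08
eef_pos: [0.5398, 0.1878, 0.2358]
ee_rot: [3.141, -0.001, -1.451]
force: [-3.4, -3.0, -1.2]
width: 0.0004
```

```bash
python3 - <<'E'
from h import *
st();print(corner_at())
corner(1,.012,(.612,.275),.10,z=.2345,half=.0175)
E
```

```text
t 76.08 p [0.5398 0.1878 0.2358] rpy [ 3.1406e+00 -8.0000e-04 -1.4514e+00] F [-3.4 -3.  -1.2] M [-0.96  1.25 -0.04] w 0.0004
[0.55714546 0.18990985]
TCP target [0.5102 0.3432]
rotz units 0.139 then shift units [-6.301  0.557  0.051] rows>= 7
```

>>> {"name": "carry_out", "arguments": {"targets": [[[0,0,0.1,0,0.8,0,-1],[0,0,0,-0.9,0,0,-1],[0,0,0,-0.9,0,0.05,-1],[0,0,0,-0.9,0,0,-1],[0,0,0,-0.9,0,0,-1],[0,0,0,-0.9,0,0,-1],[0,0,0,-0.9,0,0,-1],[0,0,0,-0.88,0,0,-1],[0,0,0,0,-0.28,0,-1],[0,0,0,0,-0.38,0,-1],[0,0,0,0,-0.1,0,-1],[0,0,0.1,-0.04,-0.12,-0.03,-1],[0,0,0.14,-0.05,-0.12,-0.02,-1],[0,0,0.14,-0.05,-0.12,-0.01,-1],[0,0,0.14,-0.05,-0.12,0,-1],[0,0,0.14,-0.05,-0.12,0,-1],[0,0,0.14,-0.05,-0.12,0,-1],[0,0,0,0,0,0,-1]]]}}

```text
t: 78.32
eef_pos: [0.5398, 0.3519, 0.2357]
ee_rot: [3.14, -0.001, -1.578]
force: [-4.0, 1.5, -0.8]
width: 0.0005
```

```bash
python3 - <<'E'
from h import *
st();print(corner_at())
E
```

```text
t 78.33 p [0.5398 0.3519 0.2357] rpy [ 3.1402e+00 -6.0000e-04 -1.5781e+00] F [-4.   1.5 -0.8] M [0.48 1.01 0.05] w 0.0005
[0.55732555 0.35176154]
```

>>> {"name": "carry_out", "arguments": {"targets": [[[0,0,0,0,0.6,0,-1],[0,0,0,0.5,0,-1,-1],[0,0,0,0.5,0,-1,-1],[0,0,0,0.5,0,-1,-1],[0,0,0,0,0,-1,-1],[0,0,0,0,0,-1,-1],[0,0,0,0,0,-1,-1],[0,0,0,0,0,-1,-1],[0,0,0,0,0,-1,-1],[0,0,0,0,0,-1,-1],[0,0,0,0,0,0,-1],[0,0,0,0,0,0,-1]]]}}

```text
t: 79.82
eef_pos: [0.5241, 0.3147, 0.461]
ee_rot: [3.141, 0.0, -1.577]
force: [0.2, 0.1, -0.8]
width: -0.0
```

```bash
python3 - <<'E'
from h import *
st()
rc,yaw,p,W,K,T=blower('w27.png')
corner(-1,.012,rc[0],yaw,z=.2345,half=.0175)
corner(1,.012,rc[0],yaw,z=.2345,half=.0175)
E
```

```text
t 79.83 p [0.5241 0.3147 0.461 ] rpy [ 3.1414e+00  1.0000e-04 -1.5771e+00] F [ 0.2  0.1 -0.8] M [ 0.04 -0.09  0.  ] w -0.0
blower top [0.6217 0.2733] [0.1296 0.1799] yaw 0.0075 touches border [106  46 145 182]
TCP target [0.5278 0.1946]
rotz units -0.099 then shift units [ 4.805 -0.11   9.043] rows>= 10
TCP target [0.5266 0.3506]
rotz units -0.099 then shift units [-1.435 -0.11   9.043] rows>= 10
```

>>> {"name": "carry_out", "arguments": {"targets": [[[0,0,-0.1,0.9,-0.11,0.2,-1],[0,0,0,0.9,0,0.2,-1],[0,0,0,0.9,0,0.2,-1],[0,0,0,0.9,0,0.2,-1],[0,0,0,0.9,0,0.6,-1],[0,0,0,0.3,0,1,-1],[0,0,0,0,0,1,-1],[0,0,0,0,0,1,-1],[0,0,0,0,0,1,-1],[0,0,0,0,0,1,-1],[0,0,0,0,0,1,-1],[0,0,0,0,0,1,-1],[0,0,0,0,0,0.64,-1],[0,0,0,0,-0.35,0,-1],[0,0,0,0,-0.15,0,-1],[0,0,-0.08,0,-0.12,-0.03,-1],[0,0,-0.1,-0.01,-0.12,-0.02,-1],[0,0,-0.1,-0.01,-0.12,-0.01,-1],[0,0,-0.1,-0.01,-0.12,0,-1],[0,0,0,0,0,0,-1]]]}}

```text
t: 82.38
eef_pos: [0.5515, 0.1949, 0.2366]
ee_rot: [3.138, -0.002, -1.511]
force: [-4.9, -3.6, -0.7]
width: 0.0002
```

```bash
python3 - <<'E'
from h import *
st();print(corner_at())
corner(1,.012,(.628,.275),.07,z=.2345,half=.0175)
E
```

```text
t 82.38 p [0.5515 0.1949 0.2366] rpy [ 3.1382e+00 -1.9000e-03 -1.5106e+00] F [-4.9 -3.6 -0.7] M [-1.28  1.57 -0.1 ] w 0.0002
[0.5689779  0.19597613]
TCP target [0.5283 0.3462]
rotz units -0.07 then shift units [-6.101  0.504  0.085] rows>= 7
```

>>> {"name": "carry_out", "arguments": {"targets": [[[0,0,0,0,0.8,0,-1],[0,0,0,-0.9,0,0,-1],[0,0,0,-0.9,0,0.08,-1],[0,0,0,-0.9,0,0,-1],[0,0,0,-0.9,0,0,-1],[0,0,0,-0.9,0,0,-1],[0,0,0,-0.9,0,0,-1],[0,0,0,-0.75,0,0,-1],[0,0,0,0,-0.28,0,-1],[0,0,0,0,-0.38,0,-1],[0,0,0,0,-0.12,0,-1],[0,0,0.1,-0.05,-0.12,-0.03,-1],[0,0,0.14,-0.05,-0.12,-0.02,-1],[0,0,0.14,-0.05,-0.12,-0.01,-1],[0,0,0.14,-0.05,-0.12,0,-1],[0,0,0,0,0,0,-1]]]}}

```text
t: 84.38
eef_pos: [0.5547, 0.3549, 0.2361]
ee_rot: [3.142, -0.0, -1.583]
force: [-3.0, -0.3, -2.1]
width: 0.0001
```

```bash
python3 - <<'E'
from h import *
st();print(corner_at())
E
```

```text
t 84.38 p [0.5547 0.3549 0.2361] rpy [ 3.1416e+00 -3.0000e-04 -1.5832e+00] F [-3.  -0.3 -2.1] M [ 0.22  0.83 -0.03] w 0.0001
[0.57223913 0.35468717]
```

>>> {"name": "carry_out", "arguments": {"targets": [[[0,0,0,0,0.6,0,-1],[0,0,0,0.5,0,-1,-1],[0,0,0,0.5,0,-1,-1],[0,0,0,0.5,0,-1,-1],[0,0,0,0,0,-1,-1],[0,0,0,0,0,-1,-1],[0,0,0,0,0,-1,-1],[0,0,0,0,0,-1,-1],[0,0,0,0,0,-1,-1],[0,0,0,0,0,-1,-1],[0,0,0,0,0,0,-1],[0,0,0,0,0,0,-1]]]}}

```text
t: 85.88
eef_pos: [0.5384, 0.3175, 0.4611]
ee_rot: [-3.141, 0.0, -1.583]
force: [-0.6, -0.1, -1.1]
width: 0.0007
```

```bash
python3 - <<'E'
from h import *
st()
rc,yaw,p,W,K,T=blower('w28.png')
corner(-1,.012,rc[0],yaw,z=.2345,half=.0175)
corner(1,.012,rc[0],yaw,z=.2345,half=.0175)
E
```

```text
t 85.88 p [0.5384 0.3175 0.4611] rpy [-3.1415e+00  3.0000e-04 -1.5825e+00] F [-0.6 -0.1 -1.1] M [ 0.03 -0.03 -0.  ] w 0.0007
blower top [0.6346 0.275 ] [0.1792 0.1295] yaw -0.0213 touches border [109  47 141 181]
TCP target [0.5384 0.1991]
rotz units 0.069 then shift units [ 4.739 -0.099  9.048] rows>= 10
TCP target [0.5418 0.355 ]
rotz units 0.069 then shift units [-1.501 -0.099  9.048] rows>= 10
```

View pics/w28.png

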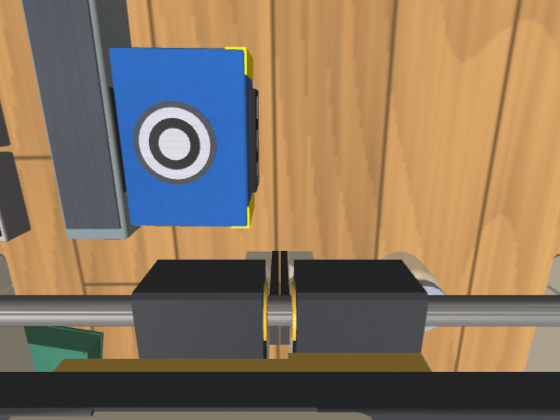

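>>> {"name": "carry_out", "arguments": {"targets": [[[0,0,0.07,0.9,-0.1,0.2,-1],[0,0,0,0.9,0,0.2,-1],[0,0,0,0.9,0,0.2,-1],[0,0,0,0.9,0,0.2,-1],[0,0,0,0.9,0,0.6,-1],[0,0,0,0.24,0,1,-1],[0,0,0,0,0,1,-1],[0,0,0,0,0,1,-1],[0,0,0,0,0,1,-1],[0,0,0,0,0,1,-1],[0,0,0,0,0,1,-1],[0,0,0,0,0,1,-1],[0,0,0,0,0,0.64,-1],[0,0,0,0,-0.35,0,-1],[0,0,0,0,-0.15,0,-1],[0,0,-0.08,0.02,-0.1,-0.03,-1],[0,0,-0.1,0.03,-0.1,-0.02,-1],[0,0,-0.1,0.03,-0.1,-0.01,-1],[0,0,-0.1,0.03,-0.1,0,-1],[0,0,0,0,0,0,-1]]]}}

```text
t: 88.42
eef_pos: [0.5613, 0.1955, 0.2367]
ee_rot: [3.14, -0.001, -1.539]
force: [-4.6, -3.4, -0.7]
width: 0.0005
```

```bash
python3 - <<'E'
from h import *
st();print(corner_at())
corner(1,.012,(.6395,.2755),.04,z=.2345,half=.0175)
E
```

```text
t 88.42 p [0.5613 0.1955 0.2367] rpy [ 3.1402e+00 -9.0000e-04 -1.5390e+00] F [-4.6 -3.4 -0.7] M [-0.86  1.42 -0.05] w 0.0005
[0.5787701  0.19606693]
TCP target [0.542  0.3497]
rotz units -0.059 then shift units [-6.192  0.526  0.089] rows>= 7
```

>>> {"name": "carry_out", "arguments": {"targets": [[[0,0,0,0,0.8,0,-1],[0,0,0,-0.9,0,0,-1],[0,0,0,-0.9,0,0.08,-1],[0,0,0,-0.9,0,0,-1],[0,0,0,-0.9,0,0,-1],[0,0,0,-0.9,0,0,-1],[0,0,0,-0.9,0,0,-1],[0,0,0,-0.79,0,0,-1],[0,0,0,0,-0.28,0,-1],[0,0,0,0,-0.38,0,-1],[0,0,0,0,-0.12,0,-1],[0,0,0.1,-0.04,-0.1,-0.03,-1],[0,0,0.1,-0.04,-0.1,-0.02,-1],[0,0,0.1,-0.04,-0.1,-0.01,-1],[0,0,0,0,0,0,-1]]]}}

```text
t: 90.3
eef_pos: [0.5637, 0.3534, 0.2358]
ee_rot: [3.14, -0.001, -1.582]
force: [-3.9, -0.6, -1.9]
width: 0.0006
```

```bash
python3 - <<'E'
from h import *
st();print(corner_at())
E
```

```text
t 90.3 p [0.5637 0.3534 0.2358] rpy [ 3.1405e+00 -7.0000e-04 -1.5821e+00] F [-3.9 -0.6 -1.9] M [0.32 1.14 0.02] w 0.0006
[0.58116354 0.35324636]
```

Push on in small steps until the force rises.

>>> {"name": "carry_out", "arguments": {"targets": [[[0,0,0,-0.01,-0.06,-0.01,-1],[0,0,0,0,0,0,-1]]]}}

```text
t: 90.55
eef_pos: [0.5645, 0.3537, 0.236]
ee_rot: [3.139, -0.001, -1.582]
force: [-6.2, 0.6, -1.2]
width: -0.0
```

>>> {"name": "carry_out", "arguments": {"targets": [[[0,0,0,-0.01,-0.06,-0.01,-1],[0,0,0,0,0,0,-1]]]}}

```text
t: 90.8
eef_pos: [0.5649, 0.3538, 0.2359]
ee_rot: [3.137, -0.002, -1.582]
force: [-12.8, 0.9, 0.1]
width: 0.0005
```

```bash
python3 - <<'E'
from h import *
corner(-1,.006,(.6462,.2755),-.012,z=.2345,half=.0175)
E
```

```text
TCP target [0.5568 0.1986]
rotz units 0.008 then shift units [6.213 0.251 0.057] rows>= 7
```

>>> {"name": "carry_out", "arguments": {"targets": [[[0,0,0,0,0.8,0,-1],[0,0,0,0.9,0,0,-1],[0,0,0,0.9,0,0.05,-1],[0,0,0,0.9,0,0,-1],[0,0,0,0.9,0,0,-1],[0,0,0,0.9,0,0,-1],[0,0,0,0.9,0,0,-1],[0,0,0,0.81,0,0,-1],[0,0,0,0,-0.3,0,-1],[0,0,0,0,-0.25,0,-1],[0,0,0,0,-0.12,0,-1],[0,0,0,0,-0.08,-0.01,-1],[0,0,0,0,-0.06,-0.01,-1],[0,0,0,0,0,0,-1]]]}}

```text
t: 92.55
eef_pos: [0.5629, 0.1995, 0.2355]
ee_rot: [3.136, -0.002, -1.581]
force: [-16.1, 4.3, 11.0]
width: 0.0003
```

```bash
python3 - <<'E'
from h import *
st();print(corner_at())
E
```

```text
t 92.55 p [0.5629 0.1995 0.2355] rpy [ 3.1358e+00 -1.6000e-03 -1.5810e+00] F [-16.1   4.3  11. ] M [ 1.24  5.41 -0.  ] w 0.0003
[0.58040851 0.19936763]
```

>>> {"name": "carry_out", "arguments": {"targets": [[[0,0,0,0,0.8,0,-1],[0,0,0,-0.9,0,-1,-1],[0,0,0,-0.9,0,-1,-1],[0,0,0,-0.9,0,-1,-1],[0,0,0,-0.9,0,-1,-1],[0,0,0,-0.9,0,-1,-1],[0,0,0,0,0,-1,-1],[0,0,0,0,0,-1,-1],[0,0,0,0,0,-1,-1],[0,0,0,0,0,-1,-1],[0,0,0,0,0,0,-1],[0,0,0,0,0,0,-1]]]}}

```text
t: 94.05
eef_pos: [0.5463, 0.3122, 0.4603]
ee_rot: [3.141, -0.0, -1.581]
force: [1.3, -0.2, -0.8]
width: 0.0003
```

```bash
python3 - <<'E'
from h import *
st()
rc,yaw,p,W,K,T=blower('w29.png')
corner(-1,.012,rc[0],yaw,z=.2345,half=.0175)
corner(1,.012,rc[0],yaw,z=.2345,half=.0175)
E
```

```text
t 94.05 p [0.5463 0.3122 0.4603] rpy [ 3.1408e+00 -3.0000e-04 -1.5808e+00] F [ 1.3 -0.2 -0.8] M [ 0.09 -0.03  0.01] w 0.0003
blower top [0.6525 0.2597] [0.2359 0.1477] yaw -0.0016 touches border [ 79   0 170 244]
TCP target [0.5579 0.1819]
rotz units -0.061 then shift units [ 5.211 -0.472  9.018] rows>= 10
TCP target [0.5582 0.3379]
rotz units -0.061 then shift units [-1.029 -0.472  9.018] rows>= 10
```

View pics/w29.png

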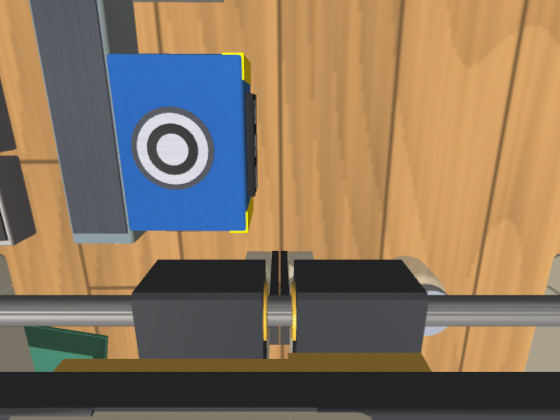

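```bash
cat >> h.py <<'E'
def blower2(f=None,cam='wrist'):
    p,d,cm=grab(cam,f);W=cloud(d,cm);H=W[...,2]
    K=np.array(cm['camera_matrix']);T=np.array(cm['world_from_camera'])
    hsv=cv2.cvtColor(p,cv2.COLOR_RGB2HSV)
    m=((H>.078)&(H<.102)&(hsv[...,0]>100)&(hsv[...,0]<125)&(hsv[...,1]>120)).astype(np.uint8)
    ym=(H>.078)&(H<.102)&(hsv[...,0]>18)&(hsv[...,0]<35)&(hsv[...,1]>200)&(hsv[...,2]>180)
    m|=ym.astype(np.uint8)
    n,l,s,c=cv2.connectedComponentsWithStats(m); i=1+np.argmax(s[1:,4])
    v,u=np.where(l==i); q=px2w(np.c_[u,v],.09,K,T)[:,:2]
    rc=cv2.minAreaRect(q.astype(np.float32)); a=rc[2]; w,h=rc[1]
    if w>h: a-=90
    if a>45:a-=90
    print('blower',np.round(rc[0],4),np.round(rc[1],4),'yaw',round(np.radians(a),4),s[i][:4])
    yaw=np.radians(a);h=np.array([np.cos(yaw),np.sin(yaw)]);print('front foot',np.array(rc[0])+.065*h)
E
python3 - <<'E'
from h import *
blower2('w30.png')
E
```

```text
blower [0.6448 0.274 ] [0.177 0.129] yaw -0.0117 [106  53 141 178]
front foot [0.70981376 0.27326525]
```

```bash
python3 - <<'E'
from h import *
corner(-1,.008,(.646,.2745),-.012,z=.2365,half=.0175)
E
```

```text
TCP target [0.5546 0.1976]
rotz units 0.013 then shift units [ 4.574 -0.382  8.934] rows>= 9
```

>>> {"name": "carry_out", "arguments": {"targets": [[[0,0,0,0.9,0,0.2,-1],[0,0,0,0.9,0,0.2,-1],[0,0,0,0.9,0,0.2,-1],[0,0,0,0.9,0,0.2,-1],[0,0,0,0.9,0,0.6,-1],[0,0,0,0.07,0,1,-1],[0,0,0,0,0,1,-1],[0,0,0,0,0,1,-1],[0,0,0,0,0,1,-1],[0,0,0,0,0,1,-1],[0,0,0,0,0,1,-1],[0,0,0,0,0,1,-1],[0,0,0,0,0,0.53,-1],[0,0,0,0,-0.38,0,-1],[0,0,0,0,-0.24,0,-1],[0,0,0,0,-0.08,-0.03,-1],[0,0,0,0,-0.06,-0.02,-1],[0,0,0,0,-0.04,-0.02,-1],[0,0,0,0,0,0,-1]]]}}

```text
t: 96.52
eef_pos: [0.5633, 0.1974, 0.2389]
ee_rot: [3.137, -0.001, -1.582]
force: [-11.6, 4.6, -0.8]
width: 0.0009
```

```bash
python3 - <<'E'
from h import *
st();print(corner_at())
E
```

```text
t 96.53 p [0.5633 0.1974 0.2389] rpy [ 3.1366e+00 -5.0000e-04 -1.5821e+00] F [-11.6   4.6  -0.8] M [1.73 4.04 0.08] w 0.0009
[0.5807993  0.19725073]
```

>>> {"name": "carry_out", "arguments": {"targets": [[[0,0,0,0,0.8,0,-1],[0,0,0,-0.9,0,0,-1],[0,0,0,-0.9,0,0.07,-1],[0,0,0,-0.9,0,0,-1],[0,0,0,-0.9,0,0,-1],[0,0,0,-0.9,0,0,-1],[0,0,0,-0.9,0,0,-1],[0,0,0,-0.84,0,0,-1],[0,0,0,0,-0.4,0,-1],[0,0,0,0,-0.3,0,-1],[0,0,0,0,-0.1,-0.02,-1],[0,0,0,0,-0.06,-0.02,-1],[0,0,0,0,-0.05,-0.01,-1],[0,0,0,0,0,0,-1]]]}}

```text
t: 98.28
eef_pos: [0.566, 0.3537, 0.2377]
ee_rot: [3.134, -0.001, -1.582]
force: [-24.0, 9.5, 4.9]
width: 0.0003
```

```bash
python3 - <<'E'
from h import *
st();print(corner_at())
E
```

```text
t 98.28 p [0.566  0.3537 0.2377] rpy [ 3.1337e+00 -8.0000e-04 -1.5823e+00] F [-24.    9.5   4.9] M [3.33 8.11 0.11] w 0.0003
[0.58353193 0.35346812]
```

>>> {"name": "carry_out", "arguments": {"targets": [[[0,0,0,0,0.4,0,-1],[0,0,0,0,0.8,-0.5,-1],[0,0,0,0.5,0,-1,-1],[0,0,0,0.5,0,-1,-1],[0,0,0,0.5,0,-1,-1],[0,0,0,0,0,-1,-1],[0,0,0,0,0,-1,-1],[0,0,0,0,0,-1,-1],[0,0,0,0,0,-1,-1],[0,0,0,0,0,-1,-1],[0,0,0,0,0,0,-1],[0,0,0,0,0,0,-1]]]}}

```text
t: 99.78
eef_pos: [0.5388, 0.3156, 0.4518]
ee_rot: [-3.142, 0.0, -1.582]
force: [-1.2, 0.0, -0.7]
width: 0.0002
```

```bash
python3 - <<'E'
from h import *
st()
blower2('w31.png')
cm=arm.camera_model('wrist');K=np.array(cm['camera_matrix']);T=np.array(cm['world_from_camera'])
E
```

```text
t 99.78 p [0.5388 0.3156 0.4518] rpy [-3.1415e+00  4.0000e-04 -1.5817e+00] F [-1.2  0.  -0.7] M [ 0.05 -0.04 -0.06] w 0.0002
blower [0.6447 0.2747] [0.1788 0.1292] yaw -0.013 [ 94  47 147 185]
front foot [0.70967086 0.27389815]
```

View pics/w31.png

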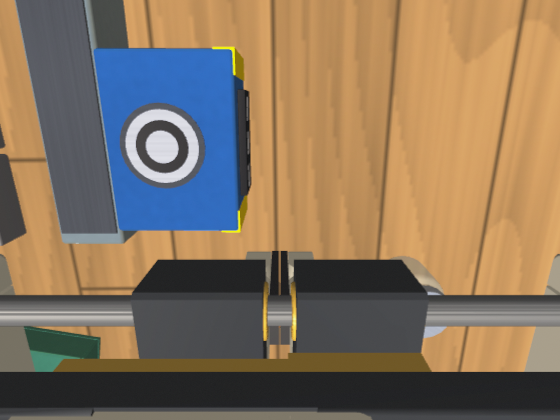

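Blower is square (yaw −.013 vs −.012) and centred to ~1 mm, pressed at both corners. Now the timer.

>>> {"name": "carry_out", "arguments": {"targets": [[[0,0,-0.95,0,0,0,0],[0,0,-0.95,0,0,0,0],[0,0,-0.95,0,0,0,0],[0,0,-0.95,0,0,0,0],[0,0,-0.95,0,0,0,0],[0,0,-0.95,0,0,0,0],[0,0,-0.95,0,0,0,0],[0,0,-0.95,0,0,0,0],[0,0,-0.95,0,0,0,0],[0,0,-0.95,0,0,0,0],[0,0,-0.95,0,0,0,0],[0,0,-0.7,0,0,0,0]]]}}

```text
t: 101.32
eef_pos: [0.5391, 0.316, 0.4505]
ee_rot: [3.14, 0.001, -0.021]
force: [-0.3, 0.5, -0.4]
width: 0.0439
```

>>> {"name": "carry_out", "arguments": {"targets": [[[0,0,0,-0.26,1,0.1,0],[0,0,0,-0.26,1,0.1,0],[0,0,0,-0.26,1,0.1,0],[0,0,0,-0.26,1,0.1,0],[0,0,0,-0.26,1,0.1,0],[0,0,0,-0.26,1,0.1,0],[0,0,0,-0.26,1,0.1,0],[0,0,0,-0.26,1,0.1,0],[0,0,0,-0.26,1,0.1,0],[0,0,0,-0.26,1,0.1,0],[0,0,0,-0.26,1,0.1,0],[0,0,0,-0.26,1,0.1,0],[0,0,0,-0.26,1,0.1,0],[0,0,0,-0.26,1,0.1,0],[0,0,0,-0.26,1,0.1,0],[0,0,0,-0.26,1,0.1,0],[0,0,0,-0.26,1,0.1,0],[0,0,0,-0.26,1,0.1,0],[0,0,0,0,1,0,0],[0,0,0,0,0.3,0,0]]]}}

```text
t: 103.82
eef_pos: [0.4099, -0.1647, 0.4064]
ee_rot: [3.142, 0.0, -0.026]
force: [-0.4, 0.2, 0.3]
width: 0.0442
```

>>> {"name": "carry_out", "arguments": {"targets": [[[0,0,0,0,0,0,0],[0,0,0,0,0,0,0]]]}}

```text
t: 104.08
eef_pos: [0.4105, -0.163, 0.4065]
ee_rot: [-3.141, -0.0, -0.024]
force: [-0.3, 0.4, -0.2]
width: 0.0439
```

```bash
python3 - <<'E'
from h import *
st()
p,d,cm=grab('wrist','w32.png');K=np.array(cm['camera_matrix']);T=np.array(cm['world_from_camera'])
hsv=cv2.cvtColor(p,cv2.COLOR_RGB2HSV)
W=cloud(d,cm);H=W[...,2]
m=(H>.073)&(H<.09)&((hsv[...,0]<8)|(hsv[...,0]>172))&(hsv[...,1]>150)
v,u=np.where(m);q=px2w(np.c_[u,v],.081,K,T)[:,:2];print('knob',cv2.minAreaRect(q.astype(np.float32)),len(q))
m=(H>.038)&(H<.052)&(W[...,0]<.52)&(np.abs(W[...,1]+.173)<.07)&(W[...,0]>.38)
v,u=np.where(m);q=px2w(np.c_[u,v],.045,K,T)[:,:2];print('box',cv2.minAreaRect(q.astype(np.float32)),len(q))
plan(.4496,-.1730,.25,-.02)
E
```

```text
t 104.08 p [ 0.4105 -0.163   0.4065] rpy [-3.1415e+00 -1.0000e-04 -2.4200e-02] F [-0.3  0.4 -0.2] M [-0.   -0.01 -0.05] w 0.0439
knob ((0.4499330520629883, -0.17195895314216614), (0.01337836030870676, 0.04237844794988632), 88.78252410888672) 672
box ((0.449668288230896, -0.17192286252975464), (0.08861970901489258, 0.08864066004753113), 87.41547393798828) 6983
rotz units -0.027 then shift units [1.567 0.376 6.262] rows>= 7
```

View pics/w32.png

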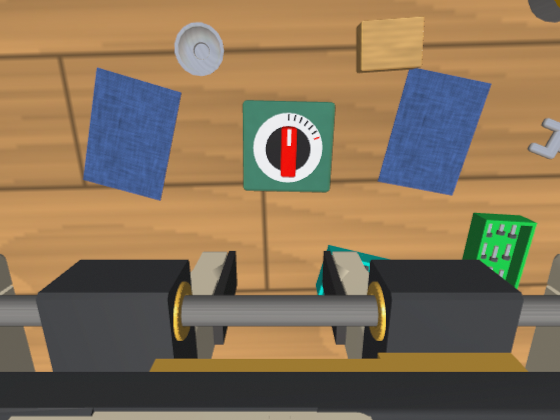

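```bash
python3 - <<'E'
from h import *
grab('top','t33.png')
plan(.4498,-.1720,.233,-.033)
E
```

```text
rotz units 0.068 then shift units [1.577 0.317 6.943] rows>= 7
```

View pics/t33.png

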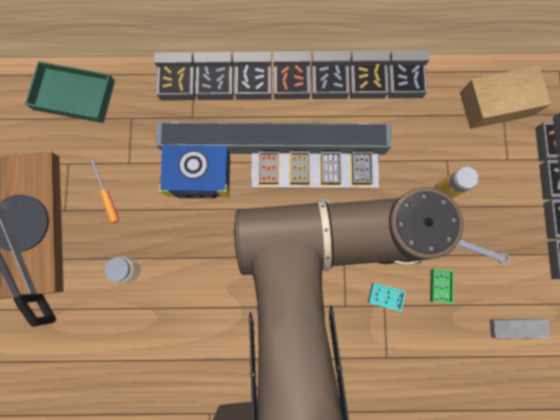

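Top view: blower (170,194) against the air box, four trays on the four grilles (168, 268–361). All is ready; descend on the knob and grip.

>>> {"name": "carry_out", "arguments": {"targets": [[[0,0,0.068,0,0,0.5,0],[0,0,0,0.8,0.16,0.5,0],[0,0,0,0.777,0.157,0.5,0],[0,0,0,0,0,0.9,0],[0,0,0,0,0,0.9,0],[0,0,0,0,0,0.9,0],[0,0,0,0,0,0.9,0],[0,0,0,0,0,0.8,0],[0,0,0,0,0,0.6,0],[0,0,0,0,0,0.44,0],[0,0,0,0,0,0,0],[0,0,0,0,0,0,0]]]}}

```text
t: 105.68
eef_pos: [0.45, -0.1724, 0.2333]
ee_rot: [3.141, -0.0, -0.034]
force: [-0.3, 0.2, 0.0]
width: 0.0435
```

```bash
python3 - <<'E'
from h import *
st()
grab('wrist','w34.png')
plan(.4498,-.1720,.233,-.033)
E
```

```text
t 105.67 p [ 0.45   -0.1724  0.2333] rpy [ 3.1415e+00 -5.0000e-04 -3.3600e-02] F [-0.3  0.2  0. ] M [ 0.01 -0.05 -0.02] w 0.0435
rotz units -0.005 then shift units [-0.008 -0.018  0.02 ] rows>= 1
```

View pics/w34.png

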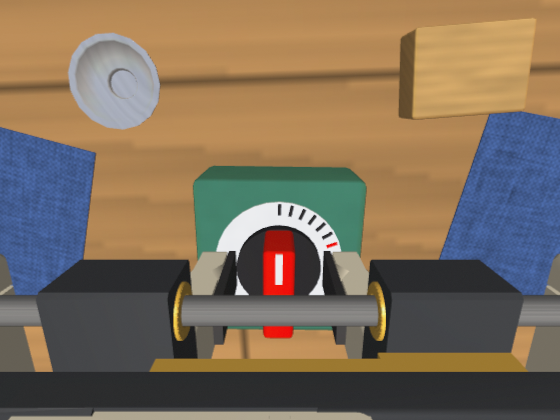

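>>> {"name": "carry_out", "arguments": {"targets": [[[0,0,0,0,0,0,-0.5],[0,0,0,0,0,0,-0.9],[0,0,0,0,0,0,-0.9],[0,0,0,0,0,0,-0.9],[0,0,0,0,0,0,-0.9],[0,0,0,0,0,0,-0.9],[0,0,0,0,0,0,-0.9]]], "squeeze": 25}}

```text
t: 106.6
eef_pos: [0.4498, -0.1722, 0.2332]
ee_rot: [-3.141, -0.0, -0.034]
force: [-1.6, 5.5, 4.0]
width: 0.0138
```

>>> {"name": "carry_out", "arguments": {"targets": [[[0,0,0.8,0,0,0,-0.9],[0,0,0.8,0,0,0,-0.9],[0,0,0.8,0,0,0,-0.9],[0,0,0.8,0,0,0,-0.9],[0,0,0.8,0,0,0,-0.9],[0,0,0.8,0,0,0,-0.9],[0,0,0.8,0,0,0,-0.9],[0,0,0.8,0,0,0,-0.9],[0,0,0.8,0,0,0,-0.9],[0,0,0.8,0,0,0,-0.9],[0,0,0.4,0,0,0,-0.9],[0,0,0,0,0,0,-0.9]]]}}

```text
t: 108.1
eef_pos: [0.4493, -0.1729, 0.2332]
ee_rot: [3.14, -0.0, -1.206]
force: [-2.8, -3.0, 5.6]
width: 0.0141
```

```bash
python3 - <<'E'
from h import *
st()
grab('wrist','w35.png')
E
```

```text
t 108.1 p [ 0.4493 -0.1729  0.2332] rpy [ 3.1401e+00 -2.0000e-04 -1.2060e+00] F [-2.8 -3.   5.6] M [-1.2   1.23  0.11] w 0.0141
```

View pics/w35.png

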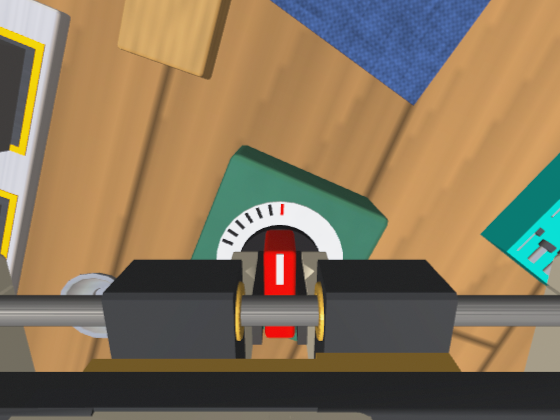

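>>> {"name": "carry_out", "arguments": {"targets": [[[0,0,0.2,0,0,0,-0.9],[0,0,0.1,0,0,0,-0.9],[0,0,0,0,0,0,-0.9]]]}}

```text
t: 108.52
eef_pos: [0.4492, -0.173, 0.2331]
ee_rot: [3.14, -0.0, -1.247]
force: [-3.9, -3.9, 5.3]
width: 0.0136
```

```bash
python3 - <<'E'
from h import *
st()
E
```

```text
t 108.53 p [ 0.4492 -0.173   0.2331] rpy [ 3.1400e+00 -3.0000e-04 -1.2469e+00] F [-3.9 -3.9  5.3] M [-1.23  1.27  0.07] w 0.0136
```

>>> {"name": "carry_out", "arguments": {"targets": [[[0,0,0.2,0,0,0,-0.9],[0,0,0.1,0,0,0,-0.9],[0,0,0,0,0,0,-0.9]]]}}

```text
t: 108.9
eef_pos: [0.4492, -0.1729, 0.2331]
ee_rot: [3.14, -0.0, -1.288]
force: [-4.5, -3.7, 5.4]
width: 0.0141
```

```bash
python3 - <<'E'
from h import *
st()
for i in range(2): p,d,cm=grab('wrist','w36.png'); st()
E
```

```text
t 108.9 p [ 0.4492 -0.1729  0.2331] rpy [ 3.1398e+00 -4.0000e-04 -1.2881e+00] F [-4.5 -3.7  5.4] M [-1.12  1.37  0.53] w 0.0141
t 108.95 p [ 0.4492 -0.1729  0.2331] rpy [ 3.1399e+00 -4.0000e-04 -1.2879e+00] F [-4.3 -2.9  5.8] M [-1.12  1.35  0.5 ] w 0.0138
t 109.0 p [ 0.4492 -0.1729  0.2331] rpy [ 3.1399e+00 -5.0000e-04 -1.2878e+00] F [-3.4 -3.1  5.9] M [-1.1   1.37  0.48] w 0.0138
```

View pics/w36.png

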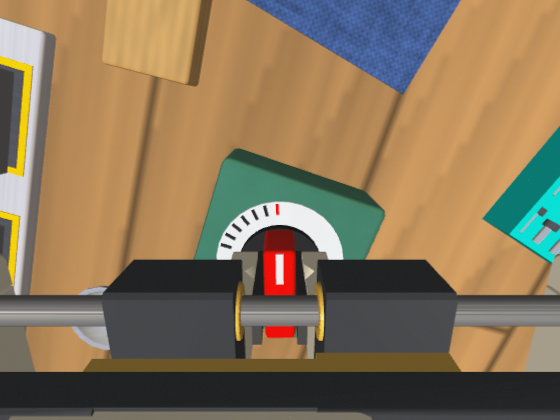

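Mz jumped from 0.1 to 0.5 N m, and the pointer is on the red mark: the stop is reached. Release it.

>>> {"name": "carry_out", "arguments": {"targets": [[[0,0,0,0,0,0,1],[0,0,0,0,0,0,1],[0,0,0,0,0,0,1],[0,0,0,0,0,0,1],[0,0,0,0,0,0,1],[0,0,0,0,0,0,1],[0,0,0,0,0,0,1],[0,0,0,0,0,-0.4,1],[0,0,0,0,0,-0.8,1],[0,0,0,0,0,-1,1],[0,0,0,0,0,-1,1],[0,0,0,0,0,-1,1],[0,0,0,0,0,-1,1],[0,0,0,0,0,-1,1],[0,0,0,0,0,-1,1],[0,0,0,0,0,0,1]]]}}

```text
t: 111.0
eef_pos: [0.45, -0.1726, 0.4157]
ee_rot: [-3.137, -0.002, -1.29]
force: [-0.3, -0.9, -1.0]
width: 0.0876
```

```bash
python3 - <<'E'
from h import *
st()
grab('wrist','w37.png');p,d,cm=grab('top')
cv2.imwrite('pics/t37.png',cv2.cvtColor(cv2.resize(p[110:320,140:490],None,fx=2.2,fy=2.2,interpolation=cv2.INTER_CUBIC),cv2.COLOR_RGB2BGR))
blower2(None,'top')
E
```

```text
t 111.0 p [ 0.45   -0.1726  0.4157] rpy [-3.1372e+00 -1.6000e-03 -1.2903e+00] F [-0.3 -0.9 -1. ] M [ 0.1   0.01 -0.06] w 0.0876
blower [0.6435 0.2714] [0.1801 0.1271] yaw -0.0091 [161 146  67  46]
front foot [0.70844819 0.27082307]
```

View pics/w37.png

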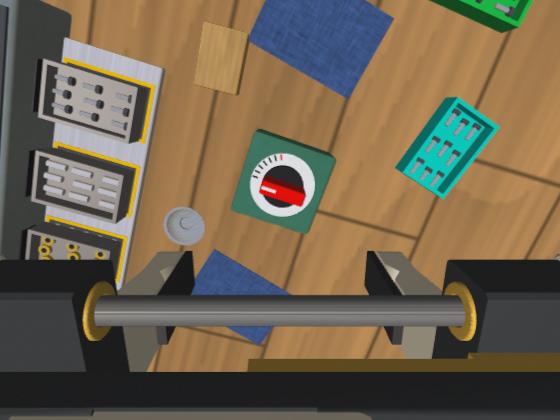

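View pics/t37.png

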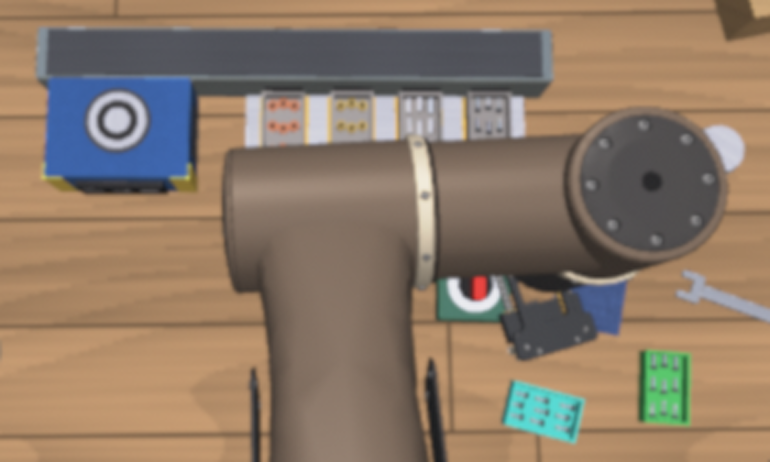

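```bash
python3 - <<'E'
from h import *
print(arm.job_done()); st()
E
```

```text
the job is handed in; nothing more can be done
None
the job is handed in; nothing more can be done
```

The job is handed in at about 111 s, with no verdict reported. The trays are on their grilles, the blower is docked, and the timer knob was turned to its stop and has sprung back.

- **Trays:** All four were present: washers, nuts, spacers and bolts. I lifted them top one first and set one on each grille. The wrist camera put each within about 1 mm of its outline centre and aligned to the bed to about 0.4°. The dish, pack, can, jar and the green and turquoise look-alikes were not touched.
- **Blower:** It had been knocked about 3 cm aside by the time I reached it. I walked it in with alternating pushes on the yellow corners, some of them angled to drag it left, and its yaw peaked at about 0.27 rad. Both rear corners stopped against the air box, the right at about 12 N and the left at about 24 N. The last wrist measurement put it within 1 mm of the inlet's centre and 0.001 rad of square.
- **Timer:** I turned the knob clockwise until the torque jumped from about 0.1 to 0.5 N m with the pointer on the red mark, then let go. The last picture shows it back at zero.

**Checks that disagreed:**
- The last measurement put the blower's front about 1.7 mm short of the air box face, and the top camera read it about 3 mm short and 4 mm to one side. These are close to the cameras' calibration error, and the corner forces say it is touching.
- My first two contacts on the blower gave 12–20 N of upward force. I took the first for the gripper resting on the blower, but the readings fit friction at the fingertips better. I pushed with a slight upward motion after that.

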